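Tug-check the reagent cartridges, clear the rejects, set the timer

ROBOT

A 6-joint arm with a two-finger parallel gripper is mounted at the origin on the work surface. World frame = base frame: x ahead of the robot, y to its left, z up, the work surface at z = 0. Lengths are in mm, angles in degrees, forces in N, time in s.
With the tool pointing down it reaches from about 275 to 825 mm from the base axis. Payload 5.2 kg.
Tool frame: the origin (TCP) lies at the very end of the fingers, on their centre line; the grasp point (between the pads) lies 19 mm behind it (robot.pinch_z is the distance from the TCP to the grasp point, in mm); z points along the fingers, x is the direction in which the jaws open and shut, and the axes are right-handed (so a half turn about z gives the same grasp; the last joint's range is limited). The gripper opens to 93 mm and grips with 3 to 60 N. Pads are 15 mm wide; open, the fingers measure 128 mm over their backs; the gripper's body (75 mm by 188 mm) begins 65 mm behind the grasp point.
Start: joints at [-83.812, 14.817, 87.949, -0, 77.235, -11.62], TCP at [168.222, -523.647, 218.653] pointing down, gripper open.
Joint ranges: [-179.93, 179.93], [-52.35, 119.4], [10.71, 147.94], [-69.91, 249.91], [12.55, 155.21], [-178.61, 178.61]. Speed limits (degrees/s): [147.25, 147.25, 180, 180, 180, 180].

INTERFACE

Orientations are given as [roll, pitch, yaw] about the fixed x, y, z axes, in that order (R = Rz(yaw) Ry(pitch) Rx(roll)).
In Python, from workcell import monitor, optics, workorder, robot gives the robot as it stands.
- The arm moves only by the tool servo_tool, never from a script. Its argument "series" is a list of rows, each a list of 3 entries, a list of its own where there are three numbers: the finger opening in mm, from 0 to 93, then the shift along the tool's x, y, z in units of 40 mm (1.0 is 40 mm), then the turn about the tool's z in units of 6 degrees (1.0 is 6 degrees). A call has exactly 5 rows; each row is the pose to reach, as a shift and turn from the pose commanded when the call began, along the tool's axes at that moment; what a row does not reach only later rows make up. A row lasts 1/10 s, in which the tool goes at most 50 mm and 8.59 degrees, less where a joint would pass 70% of its speed; a pose out of reach is approached as far as the arm can. A call with a gripper value outside its range is refused whole. The fingers move at their own pace and stop on an object; "newtons" is the grip in N (left out, the last holds). Time passes only in rows, so rows that repeat a pose let the fingers close, or fill a call up. It gives the time, the measured TCP pose, the force and the opening at its end, in the units of the state.
- monitor.read_state(): the state, without advancing time (a new reading comes with each control period).
- optics.read_camera(name): name is "side" or "top" or "wrist"; returns (picture, depth): 480x640x3 uint8, red, green, blue; 480x640 float32, mm along the optical axis (not along the pixel's ray), 0 where there is no reading.
- optics.calibration(name): a dict with "intrinsics" (3x3 intrinsics, pixels), "world_to_cam" (4x4, takes a point from world to camera coordinates); the wrist camera has in their place "T_tool_cam" (4x4, takes a point from camera to tool coordinates, whose origin is the TCP and whose axes are the tool frame's). Camera axes: x right, y up, looking along -z (the intrinsics and any distortion apply to the point x, -y, -z); pixel columns grow to the right and rows downward; lengths in mm; the calibration is good to about 2 mm. A picture is of the moment at which its call begins: read the wrist's pose just before it. calibration takes no time and is no camera call.
- workorder.hand_in(): hands the job in, once; it reports no verdict.
The state is a dict: "time": time; "q": joint angles; "joint_vel": joint speeds; "effort": joint torques, N m; "eef_pos": TCP position; "tool_rot": TCP orientation; "wrist_force": force on the tool from outside, world axes, zero at the start; "torque": the same for the moment, N m; "opening": finger opening in mm.
Only numpy, scipy, OpenCV 4.12 (cv2) and the standard library are available. Lean on these libraries where they do the work, as an engineer would, in place of code of your own. Each camera call takes 0.05 s, during which the arm holds its last target.

TASK

Check every reagent cartridge in the analyser deck by tugging it straight up by its tab with about 10 N (never more than 20 N) until it either comes away or has dragged its cradle up to the top of its slide, where the cradle stays and shows the dark band beneath it; leave the latched ones in place, and put each one that comes away, and the one standing on the bench, into the open drawer. Only when all that is done, roll the timer wheel until 5 stands at the pointer, and push the drawer shut. Leave the bottles and the beaker alone.

Things in the scene. Friction and masses are not known exactly. Their poses are not given: they have to be found in the camera images.
- cart_a: white plastic cartridge, block 60 (its x) x 32 (y) x 55 mm high, grip tab on top 36 (x) x 12 (y) mm from 55 to 85 mm above the underside; 0.15 kg; origin: centre of underside, z up. Starts in dock a (some docks may be empty). Latched or merely sitting there (looks alike). Latched: rises on a spring off its seat, 2000 N/m, about 4 mm at 10 N pull, never comes out; 9.5 mm means over-pulled (20 N).
- seat_a (a point): inner floor centre of dock a's aluminium cradle; z up, x along its length; pocket 65 x 37 mm, rim 15.5 mm above. Docks: mixed order, 60 mm apart in y. The cradle slides up 8 mm and stays up by friction: a latched cartridge drags it up when pulled over about 7 N, slowly (10-15 mm/s at 10 N). Up 6 mm or more, dark band showing below = tug passed.
- cart_b: white plastic cartridge, block 60 (its x) x 32 (y) x 55 mm high, grip tab on top 36 (x) x 12 (y) mm from 55 to 85 mm above the underside; 0.15 kg; origin: centre of underside, z up. Starts in dock b (some docks may be empty). Latched or merely sitting there (looks alike). Latched: rises on a spring off its seat, 2000 N/m, about 4 mm at 10 N pull, never comes out; 9.5 mm means over-pulled (20 N).
- seat_b (a point): inner floor centre of dock b's aluminium cradle; z up, x along its length; pocket 65 x 37 mm, rim 15.5 mm above. Docks: mixed order, 60 mm apart in y. The cradle slides up 8 mm and stays up by friction: a latched cartridge drags it up when pulled over about 7 N, slowly (10-15 mm/s at 10 N). Up 6 mm or more, dark band showing below = tug passed.
- cart_c: white plastic cartridge, block 60 (its x) x 32 (y) x 55 mm high, grip tab on top 36 (x) x 12 (y) mm from 55 to 85 mm above the underside; 0.15 kg; origin: centre of underside, z up. Starts in dock c (some docks may be empty). Latched or merely sitting there (looks alike). Latched: rises on a spring off its seat, 2000 N/m, about 4 mm at 10 N pull, never comes out; 9.5 mm means over-pulled (20 N).
- seat_c (a point): inner floor centre of dock c's aluminium cradle; z up, x along its length; pocket 65 x 37 mm, rim 15.5 mm above. Docks: mixed order, 60 mm apart in y. The cradle slides up 8 mm and stays up by friction: a latched cartridge drags it up when pulled over about 7 N, slowly (10-15 mm/s at 10 N). Up 6 mm or more, dark band showing below = tug passed.
- cart_d: white plastic cartridge, block 60 (its x) x 32 (y) x 55 mm high, grip tab on top 36 (x) x 12 (y) mm from 55 to 85 mm above the underside; 0.15 kg; origin: centre of underside, z up. Starts in dock d (some docks may be empty). Latched or merely sitting there (looks alike). Latched: rises on a spring off its seat, 2000 N/m, about 4 mm at 10 N pull, never comes out; 9.5 mm means over-pulled (20 N).
- seat_d (a point): inner floor centre of dock d's aluminium cradle; z up, x along its length; pocket 65 x 37 mm, rim 15.5 mm above. Docks: mixed order, 60 mm apart in y. The cradle slides up 8 mm and stays up by friction: a latched cartridge drags it up when pulled over about 7 N, slowly (10-15 mm/s at 10 N). Up 6 mm or more, dark band showing below = tug passed.
- cart_e: white plastic cartridge, block 60 (its x) x 32 (y) x 55 mm high, grip tab on top 36 (x) x 12 (y) mm from 55 to 85 mm above the underside; 0.15 kg; origin: centre of underside, z up. Starts in dock e (some docks may be empty). Latched or merely sitting there (looks alike). Latched: rises on a spring off its seat, 2000 N/m, about 4 mm at 10 N pull, never comes out; 9.5 mm means over-pulled (20 N).
- seat_e (a point): inner floor centre of dock e's aluminium cradle; z up, x along its length; pocket 65 x 37 mm, rim 15.5 mm above. Docks: mixed order, 60 mm apart in y. The cradle slides up 8 mm and stays up by friction: a latched cartridge drags it up when pulled over about 7 N, slowly (10-15 mm/s at 10 N). Up 6 mm or more, dark band showing below = tug passed.
- cart_f: white plastic cartridge, block 60 (its x) x 32 (y) x 55 mm high, grip tab on top 36 (x) x 12 (y) mm from 55 to 85 mm above the underside; 0.15 kg; origin: centre of underside, z up. Starts standing on the bench in front of the deck.
- wheel (a joint): timer thumbwheel near the deck's +y end: white, radius 32 mm, 26 mm wide, axis along deck y, black digits 0-7 on the rim. Value = digit x 0.785 rad (5 is 3.927); the digit on top, at the black pointer, is set. Grows as the rim's top rolls away from the robot (deck +x). Stops just below 0 and above 7; stays where left; may start between digits. 1 N at the rim turns it.
- wheel_top (a point): top of the thumbwheel's rim at rest, 94 mm above the bench; axes are the deck's (x away from the robot). The wheel is sprung, giving up to 8 mm downward at about 0.7 N per mm. Its grey housing tops out 31 mm below this point. The nearest cartridge stands 85 mm away along -y.
- cab_drawer0 (a joint): the only drawer of the low white cabinet (280 mm wide, 150 mm high). 0 = shut; grows as it slides out towards the robot; starts 0.15 to 0.17 m open. About 2 N slides it.
- drawer_spot (a point): point on the drawer's inner floor, midway across, 72 mm behind the inside of its front: about the middle of the part open at the start; moves with the drawer. x points into the cabinet, y across, z up. Inside 238 mm wide (y), about 150 mm open along x; walls rise 106 mm above this point.
- cab_drawer0_handle (a point): middle of the drawer's bar handle (bar along y, 120 mm long, about 12 mm thick), 35 mm out from the drawer front, about 110 mm above the bench; moves with the drawer; axes as drawer_spot.
- amber_big: bystander: amber glass bottle, blue cap, 84 mm across, 190 mm tall, behind the deck; origin: centre of underside
- amber_small: bystander: amber glass bottle, green cap, 64 mm across, 140 mm tall, behind the deck; origin: centre of underside
- beaker: bystander: glass beaker, 72 mm across, 90 mm tall, behind the deck; origin: centre of underside
There are look-alikes about, which are no part of the job. What is shaped like the cart_c but green or yellow is not meant.

How it is judged:
By the outcome, as a careful person would: the job done as asked, in the order asked, and still so for the second after the job is handed in, with the robot touching nothing.
Of cart_a, cart_c, cart_e only 1 to 3 are there at a start; the rules pass over those that are not, and their reading is None.
At some moment in a run one of cart_f may be knocked a few centimetres aside while the robot is not near it.
Once in a run the grip may slacken for a moment while it holds something.
It also fails if it takes over 210 s, if anything falls off the work surface, if the arm or the gripper's body presses on something with over 40 N, if the wrist force passes 120 N, or if a joint passes its speed limit or range.

## Working session

There is one attempt and no reset: what is moved stays moved. The work goes in short steps, Python scripts to look and compute and a tool call to move; the robot and the scene stay as the last step left them, time stands still between calls to the robot, and variables do not carry over. Pictures are saved under pics/ and viewed, and the job is handed in when it is done.

Besides the shell and the picture viewer there is one more tool, called by a JSON object that holds its "fn" and its "kwargs". servo_tool: Moves the arm, as the interface text tells. Its arguments: {"type":"object","properties":{"series":{"type":"array"},"newtons":{"type":"number"}},"required":["series"]}

```bash
ls; mkdir -p pics; python3 - <<'E'
from workcell import monitor, optics, workorder, robot
import cv2, numpy as np
print(monitor.read_state())
for n in ("side","top","wrist"):
    im,d=optics.read_camera(n)
    cv2.imwrite(f"pics/{n}0.png",im[:,:,::-1]); np.save(f"pics/{n}0d.npy",d)
    print(n,optics.calibration(n), (d>0).mean())
E
```

```text
pics
{'time': 0.0, 'q': array([-8.38138529e+01,  1.48567031e+01,  8.80114968e+01, -2.57018777e-03,
        7.72335071e+01, -1.16194967e+01]), 'joint_vel': array([-0.06213422,  0.07354315,  0.07632282,  0.08147642, -0.0626276 ,
        0.02454885]), 'effort': array([ 1.50202275e-03, -4.37306142e+01, -2.83996600e+01,  7.20622670e-02,
        4.10007185e-02, -1.57543163e-04]), 'eef_pos': array([ 168.13115643, -523.09498585,  217.83877757]), 'tool_rot': array([-1.79981969e+02,  1.00127347e-01, -7.21937702e+01]), 'wrist_force': array([-0.34150525, -0.39917081,  0.3972108 ]), 'torque': array([-0.00697774, -0.0509729 , -0.01476458]), 'opening': 92.9297945395973}
side {'intrinsics': array([[483.24998745,   0.        , 322.04981977],
       [  0.        , 483.24998745, 234.67933215],
       [  0.        ,   0.        ,   1.        ]]), 'world_to_cam': array([[-6.99479348e-01, -7.14504381e-01, -1.45647386e-02,
         4.46802628e+02],
       [ 5.22742663e-01, -5.25434385e-01,  6.71311265e-01,
        -3.26390660e+02],
       [-4.87307655e-01,  4.61954756e-01,  7.41032424e-01,
        -9.15144
[... 513 characters left out ...]
-03,  9.78441650e-01,
        -9.04101837e+02],
       [ 0.00000000e+00,  0.00000000e+00,  0.00000000e+00,
         1.00000000e+00]])} 0.996064453125
wrist {'intrinsics': array([[345.02329613,   0.        , 317.82839746],
       [  0.        , 345.02329613, 233.37539993],
       [  0.        ,   0.        ,   1.        ]]), 'T_tool_cam': array([[ 9.99999837e-01, -7.84117953e-05,  5.65921196e-04,
        -8.95278144e-02],
       [ 7.07812941e-05, -9.65902958e-01, -2.58904365e-01,
        -7.20642708e+01],
       [ 5.66926113e-04,  2.58904362e-01, -9.65902795e-01,
        -1.64930381e+02],
       [ 0.00000000e+00,  0.00000000e+00,  0.00000000e+00,
         1.00000000e+00]])} 0.9959016927083333
```

View pics/top0.png

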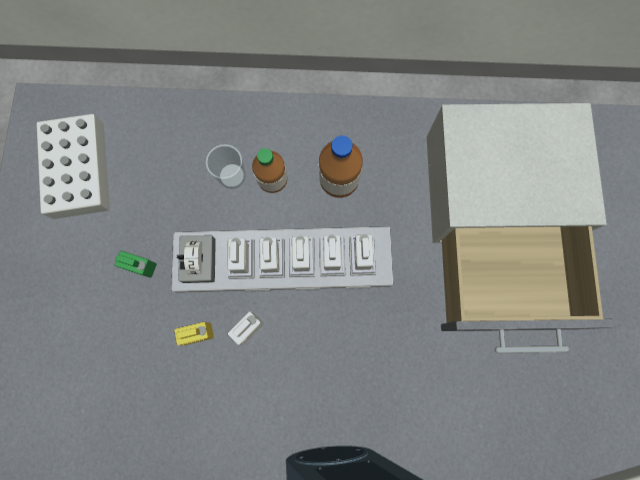

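View pics/side0.png

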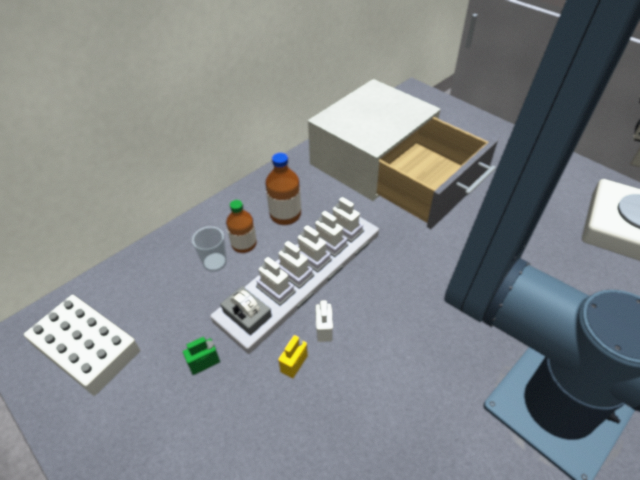

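View pics/wrist0.png

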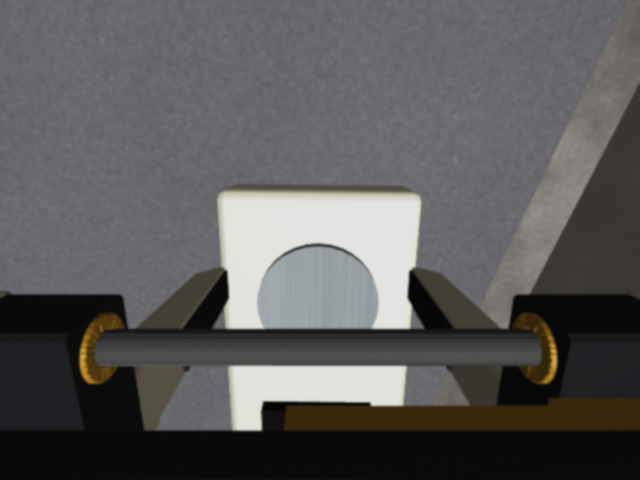

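The top view shows the deck with five cartridges (about columns 237–365, row 255) and the wheel at (192,258). The loose cart_f is at (244,328), with green and yellow look-alikes nearby. The open drawer is at (525,275) with its handle at (532,348).

```bash
cat > h.py <<'E'
from workcell import monitor, optics, workorder, robot
import cv2, numpy as np
from scipy.spatial.transform import Rotation as R
def cloud(n,d,st=None):
    c=optics.calibration(n);K=c["intrinsics"]
    v,u=np.mgrid[0:480,0:640]
    P=np.stack([(u-K[0,2])/K[0,0]*d,-(v-K[1,2])/K[1,1]*d,-d],-1)
    if n=="wrist":
        T=tool(st)@c["T_tool_cam"]
    else: T=np.linalg.inv(c["world_to_cam"])
    return P@T[:3,:3].T+T[:3,3]
def tool(st):
    T=np.eye(4);T[:3,:3]=R.from_euler("xyz",st["tool_rot"],degrees=True).as_matrix();T[:3,3]=st["eef_pos"];return T
def shot(n,name):
    st=monitor.read_state();im,d=optics.read_camera(n)
    cv2.imwrite(f"pics/{name}.png",im[:,:,::-1]);return im,d,cloud(n,d,st),st
E
python3 - <<'E'
from h import *
im=cv2.imread("pics/top0.png");d=np.load("pics/top0d.npy");W=cloud("top",d)
z=W[...,2]
hsv=cv2.cvtColor(im,cv2.COLOR_BGR2HSV)
white=(hsv[...,1]<40)&(hsv[...,2]>150)
for nm,(u0,u1,v0,v1) in dict(deck=(165,400,220,300),f=(222,270,305,350)).items():
    sub=np.zeros_like(white);sub[v0:v1,u0:u1]=1
    print(nm, np.histogram(z[sub],bins=np.arange(-5,130,5)))
    for lo,hi in ((78,130),(60,78)):
        m=(sub&(z>lo)&(z<hi)).astype(np.uint8)
        n,l,s,c=cv2.connectedComponentsWithStats(m)
        for i in range(1,n):
            if s[i,4]<15: continue
            p=W[l==i]; r=cv2.minAreaRect(p[:,:2].astype(np.float32))
            print(lo,s[i],p.mean(0).round(1),np.median(p[:,2]).round(1),r)
for nm,(u,v) in dict(drawerfloor=(510,280),handle=(532,349),front=(525,325),wheel=(193,245),cabtop=(520,160),deckL=(178,285),deckR=(388,282),bench=(400,400)).items():
    print(nm,W[v,u].round(1))
E
```

```text
deck (array([2017, 3446,   83,   49,   71,  159, 2430, 3656,  579,  382,  183,
        204,  820,  818,  282,  100,  104,  159,  208,  521, 1500,  177,
         38,   26,   30,  120]), array([ -5,   0,   5,  10,  15,  20,  25,  30,  35,  40,  45,  50,  55,
        60,  65,  70,  75,  80,  85,  90,  95, 100, 105, 110, 115, 120,
       125]))
78 [323 235  18  33 568] [578.4  36.5 103.4] 97.5 ((580.646728515625, 36.52000427246094), (60.06158447265625, 32.214874267578125), 2.246149778366089)
78 [355 234  19  33 567] [581.8 -22.8 103.9] 97.8 ((584.5406494140625, -23.790775299072266), (59.71632385253906, 32.7215461730957), 4.094898700714111)
78 [259 237  19  33 582] [569.6 153.6 103.3] 97.6 ((572.3822021484375, 155.74148559570312), (60.96927261352539, 32.818111419677734), 5.156131267547607)
78 [292 236  18  33 572] [573.7  94.3 103.6] 97.7 ((576.5130004882812, 94.70346069335938), (60.354713439941406, 31.905059814453125), 2.916334390640259)
78 [227 238  20  33 599] [565.2 212.2 103.6] 97.7 ((567.7462158203125, 214.93731689453125), (59.706298828125, 33.05345153808594), 3.141390085220337)
78 
[... 1198 characters left out ...]
,   0]), array([ -5,   0,   5,  10,  15,  20,  25,  30,  35,  40,  45,  50,  55,
        60,  65,  70,  75,  80,  85,  90,  95, 100, 105, 110, 115, 120,
       125]))
78 [232 319  19  17 135] [433.9 197.   85.1] 85.1 ((434.1056823730469, 197.75758361816406), (12.778921127319336, 35.77935791015625), 47.37039566040039)
60 [238 319  16  18  33] [432.9 191.5  68.7] 67.1 ((433.3188781738281, 194.47988891601562), (8.728842735290527, 38.34763717651367), 53.07588195800781)
drawerfloor [ 547.7 -321.6   25.8]
handle [ 414.7 -322.3  117.9]
front [ 455.1 -305.2  134.6]
wheel [581.8 298.1  89.7]
cabtop [ 752.8 -302.3  150.8]
deckL [511.5 337.3  28.5]
deckR [533.5 -77.7  30.7]
bench [ 308.  -107.8    2.1]
```

```bash
python3 - <<'E'
import cv2
im=cv2.imread("pics/top0.png");cv2.imwrite("pics/topz.png",cv2.resize(im[225:350,165:400],None,fx=3.4,fy=3.4,interpolation=cv2.INTER_CUBIC))
E
```

```text
(no output)
```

View pics/topz.png

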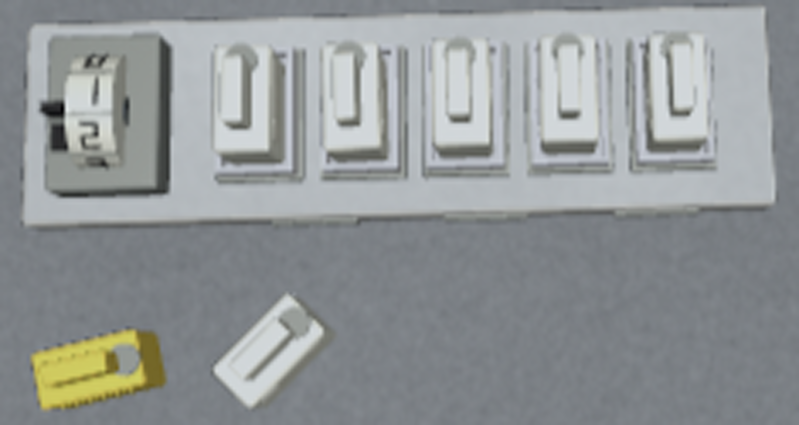

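```bash
python3 - <<'E'
from h import *
im=cv2.imread("pics/top0.png");d=np.load("pics/top0d.npy");W=cloud("top",d)
z=W[...,2]
sub=np.zeros(z.shape,bool);sub[220:300,220:400]=1
m=(sub&(z>118)&(z<135)).astype(np.uint8)
n,l,s,c=cv2.connectedComponentsWithStats(m)
for i in range(1,n):
    if s[i,4]<15: continue
    p=W[l==i]; r=cv2.minAreaRect(p[:,:2].astype(np.float32)); print("tab",p.mean(0).round(1),np.median(p[:,2]).round(1),r)
hsv=cv2.cvtColor(im,cv2.COLOR_BGR2HSV)
# drawer: wood floor, handle, front
sub[:]=0;sub[215:360,425:620]=1
m=sub&(z>15)&(z<40); p=W[m]; print("floor",np.median(p[:,2]),p[:,:2].min(0),p[:,:2].max(0),cv2.minAreaRect(p[:,:2].astype(np.float32)))
sub[:]=0;sub[342:356,490:575]=1
m=sub&(z>95); p=W[m]; print("handle",np.median(p,0),np.percentile(p,[3,97],0),cv2.minAreaRect(p[:,:2].astype(np.float32)))
sub[:]=0;sub[310:340,425:620]=1
m=sub&(z>120)&(z<145); p=W[m]; print("front",np.median(p,0),cv2.minAreaRect(p[:,:2].astype(np.float32)))
sub[:]=0;sub[95:240,425:620]=1
m=sub&(z>145); p=W[m]; print("cab",np.median(p,0),cv2.minAreaRect(p[:,:2].astype(np.float32)))
for nm,(u,v) in dict(big=(341,147),small=(265,157),beak=(225,155)).items(): print(nm,W[v,u].round(1))
for v in range(226,345,6): print(v,W[v,525].round(0),W[v,480].round(0))
print([W[285,u].round(0).tolist() for u in range(435,615,6)])
E
```

```text
tab [584.5 -23.8 126.4] 126.6 ((584.9717407226562, -23.736454010009766), (35.93338394165039, 11.442001342773438), 0.5436623096466064)
tab [576.1  95.6 126.7] 126.8 ((576.4791870117188, 95.70775604248047), (35.376121520996094, 11.183247566223145), 2.850785493850708)
tab [579.9  36.2 126.8] 126.8 ((580.8180541992188, 35.9738883972168), (35.67155456542969, 10.960926055908203), 2.2890496253967285)
tab [567.7 214.6 126.5] 126.7 ((568.0535888671875, 214.7442169189453), (35.22777557373047, 11.59408187866211), 3.54628586769104)
tab [571.6 155.2 126.4] 126.7 ((572.013427734375, 155.2427978515625), (36.305599212646484, 11.312324523925781), 2.745828866958618)
floor 22.44513027621474 [ 444.08483249 -439.95865511] [ 676.64004355 -168.76101713] ((566.694091796875, -305.09576416015625), (233.8390350341797, 262.1659240722656), 3.0112531185150146)
handle [ 415.80482878 -319.64398003  116.53977697] [[ 408.11519245 -381.81139155  112.12707989]
 [ 424.86975003 -261.47054507  120.04212853]] ((412.5614318847656, -175.51693725585938), (17.435535430908203, 427.7366943359375), 2.145599126815796)
front [ 460.
[... 1238 characters left out ...]
.   -1.]
[[535.0, -177.0, 2.0], [536.0, -190.0, -2.0], [531.0, -192.0, 42.0], [526.0, -192.0, 89.0], [521.0, -193.0, 128.0], [535.0, -233.0, 19.0], [535.0, -244.0, 23.0], [535.0, -256.0, 24.0], [536.0, -269.0, 20.0], [536.0, -280.0, 25.0], [537.0, -293.0, 22.0], [537.0, -304.0, 24.0], [538.0, -316.0, 23.0], [538.0, -328.0, 23.0], [539.0, -340.0, 23.0], [539.0, -353.0, 22.0], [539.0, -363.0, 26.0], [540.0, -377.0, 22.0], [541.0, -389.0, 20.0], [541.0, -401.0, 20.0], [542.0, -413.0, 22.0], [542.0, -425.0, 20.0], [543.0, -436.0, 23.0], [539.0, -434.0, 52.0], [537.0, -436.0, 72.0], [535.0, -436.0, 94.0], [533.0, -437.0, 113.0], [530.0, -438.0, 132.0], [548.0, -520.0, 2.0], [549.0, -533.0, -0.0]]
```

```bash
cat >> h.py <<'E'
def go(x,y,z,yaw):
    s=monitor.read_state();T=tool(s)
    dv=T[:3,:3].T@(np.array([x,y,z])-s["eef_pos"])/40
    # current yaw = atan2 of tool x; turn about tool z(down) is -dyaw
    cy=np.degrees(np.arctan2(T[1,0],T[0,0]));dt=-((yaw-cy+180)%360-180)/6
    print("shift",dv.round(3),"turn",round(dt,3),"dist",round(np.linalg.norm(dv)*40,1)); return dv,dt
def st():
    s=monitor.read_state();print({k:np.round(s[k],2).tolist() for k in("time","q","eef_pos","tool_rot","wrist_force","opening")})
E
python3 -c "
from h import *
go(584.7,-23.8,215,-86)"
```

```text
shift [ -8.703 -13.733   0.091] turn 2.301 dist 650.3
```

{"fn": "servo_tool", "kwargs": {"series": [[93,[-0.67,-1.05,0],0.5],[93,[-1.34,-2.1,0],1],[60,[-2.0,-3.15,0],1.5],[60,[-2.67,-4.2,0],2],[40,[-3.34,-5.28,0],2.3]], "newtons": 30}}

```text
time: 0.65
eef_pos: [328.6, -330.7, 218.5]
tool_rot: [-180.0, 0.0, -86.1]
wrist_force: [0.7, -0.1, 0.4]
opening: 73.6
```

```bash
python3 -c "
from h import *
st();go(584.7,-23.8,215,-86)"
```

```text
{'time': 0.65, 'q': [-58.94, 6.1, 98.79, 0.01, 75.11, 27.2], 'eef_pos': [328.63, -330.73, 218.53], 'tool_rot': [-180.0, 0.01, -86.14], 'wrist_force': [0.68, -0.12, 0.44], 'opening': 73.57}
shift [-7.225 -6.904  0.09 ] turn -0.023 dist 399.7
```

{"fn": "servo_tool", "kwargs": {"series": [[40,[-0.9,-0.86,0],0],[40,[-1.8,-1.72,0],0],[40,[-2.7,-2.58,0],0],[40,[-3.6,-3.44,0],0],[40,[-4.5,-4.3,0],0]]}}

```text
time: 1.15
eef_pos: [487.8, -139.0, 218.6]
tool_rot: [180.0, -0.0, -86.0]
wrist_force: [0.3, -1.2, -0.0]
opening: 40.3
```

```bash
python3 -c "
from h import *
st();go(584.7,-23.8,215,-86)"
```

```text
{'time': 1.15, 'q': [-28.52, 10.39, 93.66, -0.01, 75.94, 57.47], 'eef_pos': [487.78, -139.01, 218.62], 'tool_rot': [180.0, -0.01, -85.99], 'wrist_force': [0.34, -1.22, -0.04], 'opening': 40.29}
shift [-2.704 -2.618  0.09 ] turn 0.002 dist 150.6
```

{"fn": "servo_tool", "kwargs": {"series": [[40,[-0.9,-0.87,0],0],[40,[-1.8,-1.74,0],0],[40,[-2.7,-2.61,0],0],[40,[-2.7,-2.61,0],0],[40,[-2.7,-2.61,0],0]]}}

```text
time: 1.65
eef_pos: [583.4, -24.8, 217.8]
tool_rot: [179.9, 0.0, -85.8]
wrist_force: [-0.5, 0.4, 0.2]
opening: 40.3
```

```bash
python3 - <<'E'
from h import *
st()
im,d,W,s=shot("wrist","w1")
z=W[...,2]
m=((z>118)&(z<135)).astype(np.uint8)
n,l,ss,c=cv2.connectedComponentsWithStats(m)
for i in range(1,n):
    if ss[i,4]<60: continue
    p=W[l==i]; r=cv2.minAreaRect(p[:,:2].astype(np.float32)); print("tab",ss[i],np.median(p[:,2]).round(1),r)
go(584.7,-23.8,215,-86)
E
```

```text
{'time': 1.65, 'q': [-13.36, 18.4, 83.13, -0.03, 78.56, 72.48], 'eef_pos': [583.39, -24.82, 217.8], 'tool_rot': [179.9, 0.0, -85.83], 'wrist_force': [-0.5, 0.42, 0.2], 'opening': 40.26}
tab [ 203    0  119   55 2996] 126.3 ((726.8600463867188, 23.587265014648438), (32.93866729736328, 79.1928939819336), 4.043569564819336)
tab [ 512    0   51  205 2936] 126.8 ((689.0313110351562, -169.112060546875), (136.20423889160156, 3.237557888031006), 2.9365217685699463)
tab [ 515  207   31   93 1307] 126.2 ((580.9806518554688, -192.2938995361328), (74.40796661376953, 8.015207290649414), 2.6188344955444336)
tab [  0 211  28  47 990] 124.9 ((566.9148559570312, 214.038330078125), (36.31675338745117, 13.851966857910156), 4.730209827423096)
tab [ 75 212  28  46 923] 125.0 ((571.0462646484375, 154.6686248779297), (35.448726654052734, 12.603704452514648), 3.9908206462860107)
tab [155 212  23  46 830] 125.1 ((575.5831298828125, 94.34929656982422), (35.35255432128906, 12.593493461608887), 4.173343181610107)
tab [232 212  19  46 754] 125.2 ((579.8440551757812, 35.50016784667969), (35.31462860107422, 12.474477767944336), 3.4492640495300293)
tab [311 213  16  46 697] 125.2 ((583.4735107421875, -24.96956443786621), (35.351619720458984, 11.726749420166016), 4.026066780090332)
tab [563 379  39  21 673] 126.9 ((462.9329528808594, -264.9324951171875), (8.959182739257812, 43.389652252197266), 3.269681930541992)
shift [-0.049 -0.049  0.075] turn 0.011 dist 4.1
```

View pics/w1.png

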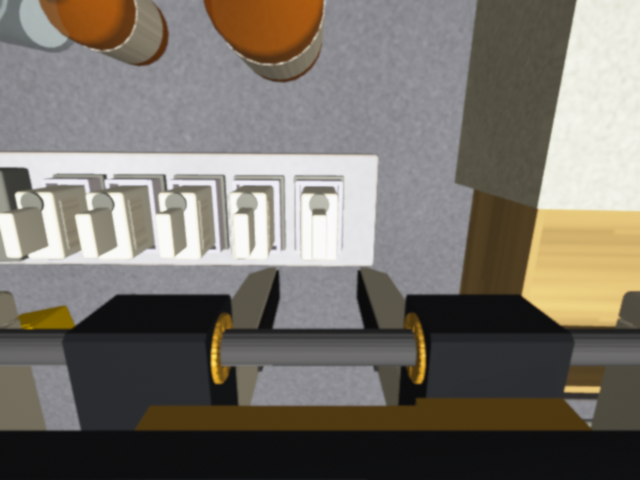

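The wrist view shows all five docks filled. The nearest tab (column 319, row 235) measures (583.5, -25.0), which agrees with the top camera to about 1.5 mm. Descending.

{"fn": "servo_tool", "kwargs": {"series": [[36,[0,0,1.1],0],[32,[0,0,2.0],0],[32,[0,0,2.6],0],[32,[0,0,2.92],0],[32,[0,0,2.92],0]], "newtons": 30}}

```text
time: 2.2
eef_pos: [581.8, -27.0, 100.4]
tool_rot: [179.8, 0.0, -86.1]
wrist_force: [-0.3, 0.1, 0.2]
opening: 31.9
```

{"fn": "servo_tool", "kwargs": {"series": [[5,[0,0,0],0],[5,[0,0,0],0],[5,[0,0,0],0],[5,[0,0,0],0],[5,[0,0,0],0]], "newtons": 30}}

```text
time: 2.7
eef_pos: [584.5, -25.6, 103.4]
tool_rot: [-179.8, -0.0, -86.0]
wrist_force: [0.8, 1.1, 6.9]
opening: 11.2
```

```bash
python3 -c "
from h import *
st()"
```

```text
{'time': 2.7, 'q': [-13.45, 23.9, 91.98, 0.03, 63.97, 72.52], 'eef_pos': [584.49, -25.63, 103.42], 'tool_rot': [-179.84, -0.02, -85.98], 'wrist_force': [0.84, 1.13, 6.87], 'opening': 11.17}
```

{"fn": "servo_tool", "kwargs": {"series": [[5,[0,0,0],0],[5,[0,0,0],0],[5,[0,0,0],0],[5,[0,0,0],0],[5,[0,0,0],0]]}}

```text
time: 3.2
eef_pos: [584.5, -25.6, 103.4]
tool_rot: [-179.8, -0.0, -86.0]
wrist_force: [-0.3, 1.3, 6.2]
opening: 11.7
```

{"fn": "servo_tool", "kwargs": {"series": [[5,[0,0,-0.025],0],[5,[0,0,-0.05],0],[5,[0,0,-0.05],0],[5,[0,0,-0.05],0],[5,[0,0,-0.05],0]]}}

```text
time: 3.7
eef_pos: [584.1, -25.7, 103.8]
tool_rot: [-179.9, 0.0, -86.0]
wrist_force: [4.5, 2.6, -2.4]
opening: 12.0
```

{"fn": "servo_tool", "kwargs": {"series": [[5,[0,0,-0.025],0],[5,[0,0,-0.05],0],[5,[0,0,-0.05],0],[5,[0,0,-0.05],0],[5,[0,0,-0.05],0]]}}

```text
time: 4.2
eef_pos: [584.0, -25.7, 105.4]
tool_rot: [-180.0, 0.0, -86.0]
wrist_force: [5.0, 2.2, -5.5]
opening: 11.8
```

```bash
python3 -c "
from h import *
st()"
```

```text
{'time': 4.2, 'q': [-13.47, 23.8, 91.81, 0.04, 64.35, 72.52], 'eef_pos': [584.0, -25.72, 105.45], 'tool_rot': [-179.95, 0.02, -86.0], 'wrist_force': [5.0, 2.19, -5.53], 'opening': 11.81}
```

{"fn": "servo_tool", "kwargs": {"series": [[5,[0,0,-0.025],0],[5,[0,0,-0.05],0],[5,[0,0,-0.05],0],[5,[0,0,-0.05],0],[5,[0,0,-0.05],0]]}}

```text
time: 4.7
eef_pos: [582.8, -25.8, 107.1]
tool_rot: [179.9, 0.0, -86.0]
wrist_force: [3.3, 2.7, -3.3]
opening: 12.1
```

{"fn": "servo_tool", "kwargs": {"series": [[5,[0,0,-0.025],0],[5,[0,0,-0.05],0],[5,[0,0,-0.05],0],[5,[0,0,-0.05],0],[5,[0,0,-0.05],0]]}}

```text
time: 5.2
eef_pos: [582.7, -25.8, 109.4]
tool_rot: [179.9, 0.0, -86.0]
wrist_force: [0.5, 2.0, -6.0]
opening: 11.7
```

```bash
python3 - <<'E'
from h import *
im,d,W,s=shot("side","s1")
cv2.imwrite("pics/s1z.png",cv2.resize(im[180:340,230:410,::-1],None,fx=4,fy=3.7,interpolation=cv2.INTER_CUBIC))
E
```

```text
(no output)
```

View pics/s1z.png

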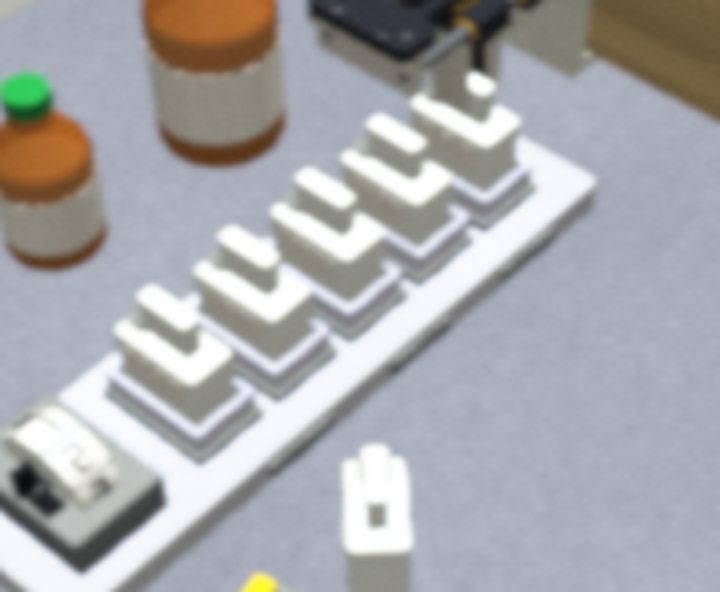

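The side view shows no clear dark band at the tugged dock (upper right, about (490,200)) yet, so I keep pulling.

{"fn": "servo_tool", "kwargs": {"series": [[5,[0,0,-0.025],0],[5,[0,0,-0.05],0],[5,[0,0,-0.05],0],[5,[0,0,-0.05],0],[5,[0,0,-0.05],0]]}}

```text
time: 5.75
eef_pos: [582.9, -25.8, 111.7]
tool_rot: [179.9, 0.0, -86.0]
wrist_force: [-1.3, 2.7, -7.0]
opening: 12.0
```

{"fn": "servo_tool", "kwargs": {"series": [[5,[0,0,0],0],[5,[0,0,0],0],[5,[0,0,0],0],[5,[0,0,0],0],[5,[0,0,0],0]]}}

```text
time: 6.25
eef_pos: [583.1, -25.8, 111.7]
tool_rot: [179.9, 0.0, -86.0]
wrist_force: [-3.5, 1.5, -7.8]
opening: 11.8
```

{"fn": "servo_tool", "kwargs": {"series": [[5,[0,0,-0.025],0],[5,[0,0,-0.05],0],[5,[0,0,-0.05],0],[5,[0,0,-0.05],0],[5,[0,0,-0.05],0]]}}

```text
time: 6.75
eef_pos: [583.2, -25.8, 113.8]
tool_rot: [180.0, 0.0, -86.0]
wrist_force: [-4.0, 2.7, -7.5]
opening: 11.8
```

{"fn": "servo_tool", "kwargs": {"series": [[5,[0,0,-0.02],0],[5,[0,0,-0.04],0],[5,[0,0,-0.04],0],[5,[0,0,-0.04],0],[5,[0,0,-0.04],0]]}}

```text
time: 7.25
eef_pos: [583.2, -25.8, 115.4]
tool_rot: [180.0, 0.0, -86.0]
wrist_force: [-5.0, 2.5, -7.2]
opening: 12.0
```

```bash
python3 - <<'E'
from h import *
im,d,W,s=shot("side","s2")
cv2.imwrite("pics/s2z.png",cv2.resize(im[180:340,230:410,::-1],None,fx=4,fy=3.7,interpolation=cv2.INTER_CUBIC))
E
```

```text
(no output)
```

View pics/s2z.png

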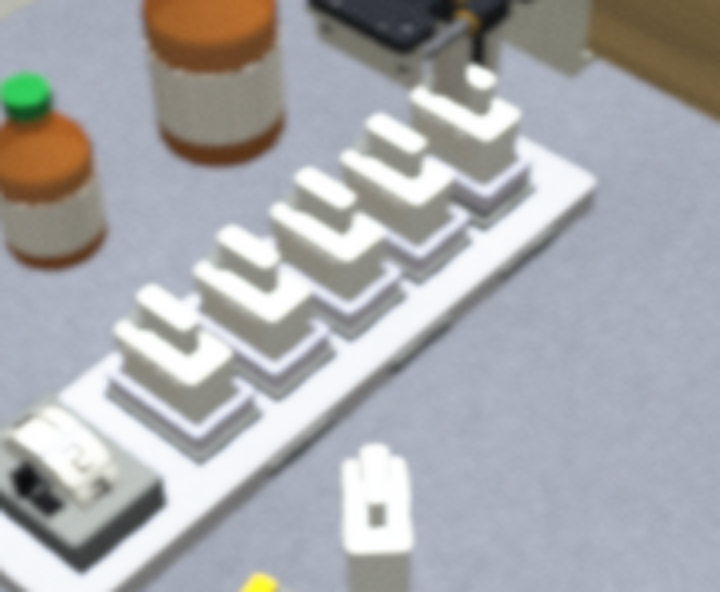

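{"fn": "servo_tool", "kwargs": {"series": [[5,[0,0,-0.02],0],[5,[0,0,-0.04],0],[5,[0,0,-0.04],0],[5,[0,0,-0.04],0],[5,[0,0,-0.04],0]]}}

```text
time: 7.8
eef_pos: [583.2, -25.8, 117.0]
tool_rot: [180.0, 0.0, -86.0]
wrist_force: [-4.8, 1.8, -7.3]
opening: 11.8
```

```bash
python3 - <<'E'
from h import *
im,d,W,s=shot("top","t2")
cv2.imwrite("pics/t2z.png",cv2.resize(im[225:300,300:400,::-1],None,fx=7,fy=7,interpolation=cv2.INTER_CUBIC))
E
```

```text
(no output)
```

View pics/t2z.png

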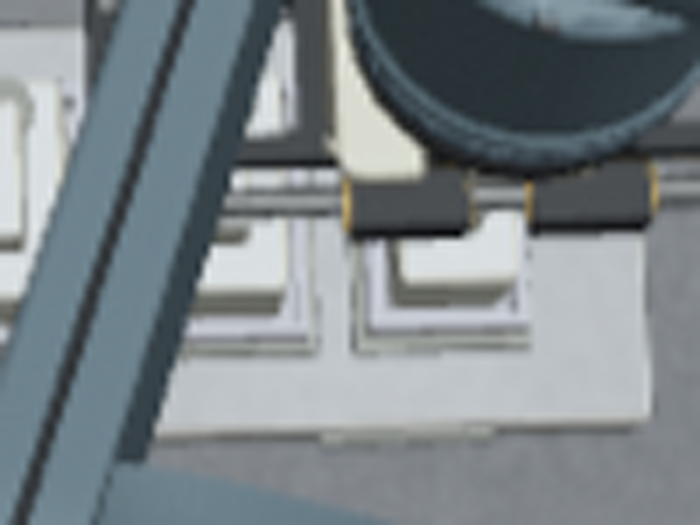

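```bash
python3 - <<'E'
from h import *
im,d=optics.read_camera("top");W=cloud("top",d);W0=cloud("top",np.load("pics/top0d.npy"))
for v in range(262,280): print(v,W[v,358:368,2].mean().round(1),W0[v,358:368,2].mean().round(1))
m=slice(255,262);print(W[250:264,364:370,2].mean(1).round(1))
s=optics.read_camera("side");Ws=cloud("side",s[1])
z=Ws[...,2]; x=Ws[...,0];y=Ws[...,1]
# block top of D1
m=(abs(x-560)<8)&(abs(y+27)<14)
print(np.histogram(z[m],bins=np.arange(20,130,4)))
st()
E
```

```text
262 107.8 97.5
263 107.2 97.1
264 107.8 97.1
265 100.1 95.4
266 87.6 86.6
267 73.9 74.3
268 61.6 61.0
269 59.4 48.3
270 66.0 57.6
271 61.6 57.2
272 47.6 49.3
273 39.5 38.0
274 38.2 37.2
275 30.1 31.3
276 30.3 127.5
277 30.1 31.0
278 30.1 30.8
279 30.2 30.3
[263.6 222.2 222.4 221.7 222.4 181.2 174.4 167.8 141.8 109.  108.4 107.2
 107.6 107.3]
(array([ 0,  0,  0,  0,  0,  0,  0,  0,  0,  0, 10,  4, 10, 11,  8, 10, 10,
        7,  9, 12,  7, 28, 37,  5,  4,  6,  6]), array([ 20,  24,  28,  32,  36,  40,  44,  48,  52,  56,  60,  64,  68,
        72,  76,  80,  84,  88,  92,  96, 100, 104, 108, 112, 116, 120,
       124, 128]))
{'time': 7.95, 'q': [-13.48, 23.09, 91.1, 0.0, 65.85, 72.52], 'eef_pos': [583.19, -25.79, 117.02], 'tool_rot': [179.96, 0.01, -85.99], 'wrist_force': [-5.39, 2.63, -7.53], 'opening': 11.95}
```

{"fn": "servo_tool", "kwargs": {"series": [[5,[0,0,-0.02],0],[5,[0,0,-0.04],0],[5,[0,0,-0.04],0],[5,[0,0,-0.04],0],[5,[0,0,-0.04],0]]}}

```text
time: 8.45
eef_pos: [583.2, -25.8, 118.4]
tool_rot: [180.0, 0.0, -86.0]
wrist_force: [-4.3, 3.0, -10.0]
opening: 11.5
```

{"fn": "servo_tool", "kwargs": {"series": [[5,[0,0,-0.02],0],[5,[0,0,-0.04],0],[5,[0,0,-0.04],0],[5,[0,0,-0.04],0],[5,[0,0,-0.04],0]]}}

```text
time: 8.95
eef_pos: [583.2, -25.8, 119.9]
tool_rot: [180.0, 0.0, -86.0]
wrist_force: [-3.9, 3.8, -13.5]
opening: 11.2
```

```bash
cat >>h.py <<'E'
def rows(u0,u1,v0=255,v1=280):
    im,d=optics.read_camera("top");W=cloud("top",d)
    print([(v,float(W[v,u0:u1,2].mean().round(1))) for v in range(v0,v1)])
E
python3 -c "
from h import *
rows(358,368)"
```

```text
[(255, 297.9), (256, 218.6), (257, 212.7), (258, 193.3), (259, 110.9), (260, 110.7), (261, 110.7), (262, 110.5), (263, 111.2), (264, 109.4), (265, 100.6), (266, 87.7), (267, 73.7), (268, 60.9), (269, 58.9), (270, 65.3), (271, 63.5), (272, 48.3), (273, 39.0), (274, 38.4), (275, 30.3), (276, 30.9), (277, 30.4), (278, 30.7), (279, 30.0)]
```

{"fn": "servo_tool", "kwargs": {"series": [[5,[0,0,0.06],0],[5,[0,0,0.13],0],[5,[0,0,0.13],0],[32,[0,0,0.13],0],[32,[0,0,0.13],0]]}}

```text
time: 9.5
eef_pos: [587.3, -27.2, 118.1]
tool_rot: [-179.5, -0.2, -86.0]
wrist_force: [0.2, -0.1, -0.3]
opening: 23.3
```

{"fn": "servo_tool", "kwargs": {"series": [[34,[0,0,0],0],[36,[0,0,-0.7],0],[36,[0,0,-1.5],0],[36,[0,0,-1.5],0],[36,[0,0,-1.5],0]]}}

```text
time: 10.0
eef_pos: [585.0, -26.4, 176.8]
tool_rot: [-179.7, -0.1, -86.0]
wrist_force: [0.7, 0.2, 0.1]
opening: 35.9
```

```bash
python3 -c "
from h import *
rows(358,368)
st();print('D2');go(580.2,35.6,130,-86)
im,d,W,s=shot('side','s3')
cv2.imwrite('pics/s3z.png',cv2.resize(im[180:340,230:410,::-1],None,fx=4,fy=3.7,interpolation=cv2.INTER_CUBIC))
"
```

```text
[(255, 120.4), (256, 118.7), (257, 112.6), (258, 106.0), (259, 106.0), (260, 105.2), (261, 106.1), (262, 105.1), (263, 106.4), (264, 104.4), (265, 100.3), (266, 88.5), (267, 74.7), (268, 61.1), (269, 58.4), (270, 64.6), (271, 61.8), (272, 45.9), (273, 38.4), (274, 38.0), (275, 30.5), (276, 30.3), (277, 32.0), (278, 30.4), (279, 29.2)]
{'time': 10.05, 'q': [-13.49, 20.06, 86.84, -0.01, 73.0, 72.52], 'eef_pos': [583.99, -26.2, 175.45], 'tool_rot': [-179.9, -0.04, -86.0], 'wrist_force': [-0.13, 0.48, -0.16], 'opening': 35.96}
D2
shift [-1.549 -0.011  1.135] turn -0.001 dist 76.8
```

View pics/s3z.png

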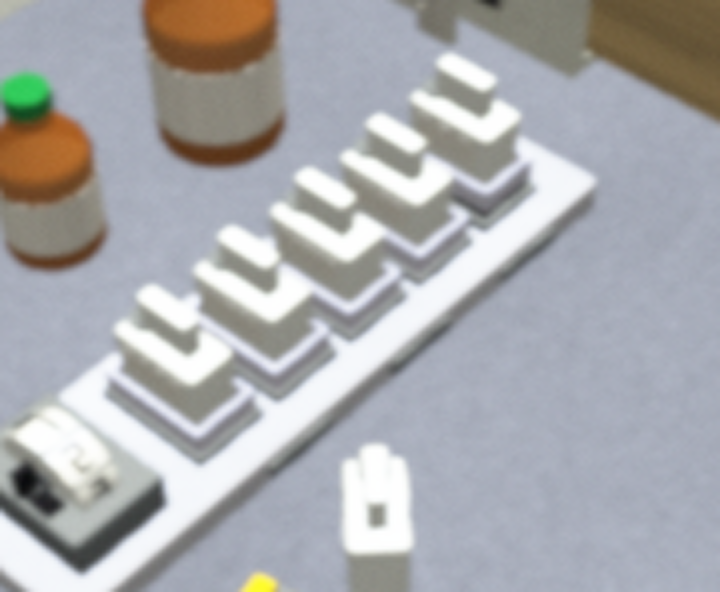

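The side view now shows a dark band under the first dock's cradle (at about (490,205)). It stays raised about 8 mm, so this one is latched and passed. Next is dock 2.

{"fn": "servo_tool", "kwargs": {"series": [[34,[-0.78,-0.01,0],0],[32,[-1.55,-0.01,0.1],0],[32,[-1.55,-0.01,1.0],0],[32,[-1.55,-0.01,1.79],0],[32,[-1.55,-0.01,1.79],0]]}}

```text
time: 10.6
eef_pos: [576.8, 36.5, 99.1]
tool_rot: [179.6, 0.1, -86.0]
wrist_force: [-0.2, -0.2, 0.3]
opening: 31.9
```

{"fn": "servo_tool", "kwargs": {"series": [[5,[0,0,0],0],[5,[0,0,0],0],[5,[0,0,0],0],[5,[0,0,0],0],[5,[0,0,0],0]]}}

```text
time: 11.1
eef_pos: [580.4, 35.7, 104.7]
tool_rot: [-179.9, -0.0, -86.0]
wrist_force: [0.4, -1.7, 4.8]
opening: 11.8
```

{"fn": "servo_tool", "kwargs": {"series": [[5,[0,0,-0.03],0],[5,[0,0,-0.05],0],[5,[0,0,-0.07],0],[5,[0,0,-0.07],0],[5,[0,0,-0.07],0]]}}

```text
time: 11.6
eef_pos: [579.4, 36.0, 106.0]
tool_rot: [180.0, 0.0, -86.0]
wrist_force: [-0.4, 0.5, -1.7]
opening: 11.4
```

{"fn": "servo_tool", "kwargs": {"series": [[5,[0,0,-0.025],0],[5,[0,0,-0.05],0],[5,[0,0,-0.05],0],[5,[0,0,-0.05],0],[5,[0,0,-0.05],0]]}}

```text
time: 12.1
eef_pos: [579.5, 36.0, 108.2]
tool_rot: [180.0, 0.0, -86.0]
wrist_force: [0.0, -0.4, -1.4]
opening: 11.8
```

{"fn": "servo_tool", "kwargs": {"series": [[5,[0,0,-0.025],0],[5,[0,0,-0.05],0],[5,[0,0,-0.05],0],[5,[0,0,-0.05],0],[5,[0,0,-0.05],0]]}}

```text
time: 12.6
eef_pos: [579.5, 36.0, 110.2]
tool_rot: [180.0, 0.0, -86.0]
wrist_force: [0.0, -0.1, -0.7]
opening: 11.8
```

{"fn": "servo_tool", "kwargs": {"series": [[5,[0,0,-0.1],0],[5,[0,0,-0.25],0],[5,[0,0,-0.5],0],[5,[0,0,-0.7],0],[5,[0,0,-0.7],0]], "newtons": 40}}

```text
time: 13.1
eef_pos: [580.8, 35.9, 140.3]
tool_rot: [-179.8, -0.0, -86.0]
wrist_force: [1.0, -0.8, -1.2]
opening: 11.7
```

```bash
python3 - <<'E'
from h import *
rows(327,339,225,282)
rows(358,368,255,275)
E
```

```text
[(225, 466.3), (226, 465.2), (227, 461.7), (228, 443.1), (229, 438.0), (230, 432.1), (231, 426.7), (232, 421.1), (233, 414.8), (234, 408.4), (235, 403.2), (236, 396.3), (237, 390.9), (238, 384.1), (239, 378.0), (240, 370.8), (241, 364.0), (242, 362.1), (243, 360.1), (244, 350.0), (245, 345.8), (246, 323.2), (247, 319.1), (248, 243.4), (249, 307.5), (250, 244.2), (251, 243.8), (252, 242.6), (253, 187.6), (254, 182.4), (255, 165.9), (256, 158.0), (257, 132.7), (258, 133.6), (259, 133.0), (260, 132.0), (261, 132.6), (262, 131.9), (263, 128.5), (264, 117.4), (265, 105.0), (266, 91.8), (267, 48.3), (268, 42.5), (269, 41.9), (270, 42.1), (271, 57.5), (272, 57.5), (273, 45.9), (274, 38.6), (275, 37.1), (276, 30.9), (277, 31.3), (278, 31.1), (279, 29.8), (280, 30.5), (281, 29.9)]
[(255, 320.7), (256, 321.9), (257, 323.1), (258, 323.7), (259, 324.0), (260, 326.5), (261, 328.4), (262, 368.6), (263, 370.1), (264, 371.5), (265, 372.0), (266, 368.1), (267, 365.2), (268, 360.3), (269, 401.0), (270, 408.6), (271, 409.2), (272, 406.6), (273, 404.9), (274, 407.1)]
```

{"fn": "servo_tool", "kwargs": {"series": [[5,[0,0,-0.5],0],[5,[0,0,-1.2],0],[5,[0,0,-1.9],0],[5,[0,0,-2.2],0],[5,[0,0,-2.3],0]]}}

```text
time: 13.7
eef_pos: [580.1, 35.9, 231.3]
tool_rot: [-179.9, -0.0, -86.0]
wrist_force: [0.1, 0.5, -0.9]
opening: 11.6
```

```bash
python3 - <<'E'
from h import *
st(); go(571,-288,235,-87.8)
E
```

```text
{'time': 13.7, 'q': [-7.45, 17.51, 82.48, 0.0, 79.89, 78.54], 'eef_pos': [580.12, 35.93, 231.34], 'tool_rot': [-179.88, -0.02, -85.99], 'wrist_force': [0.11, 0.54, -0.89], 'opening': 11.64}
shift [ 8.062  0.793 -0.09 ] turn 0.301 dist 324.1
```

{"fn": "servo_tool", "kwargs": {"series": [[5,[0.8,0.08,-0.1],0.1],[5,[1.9,0.19,-0.1],0.2],[5,[3.0,0.29,-0.1],0.3],[5,[4.1,0.4,-0.1],0.3],[5,[5.2,0.51,-0.1],0.3]]}}

```text
time: 14.2
eef_pos: [572.7, -174.1, 232.3]
tool_rot: [179.9, 0.1, -87.8]
wrist_force: [0.3, 0.1, -1.0]
opening: 11.8
```

{"fn": "servo_tool", "kwargs": {"series": [[5,[1.0,0.1,0],0],[5,[1.9,0.19,0],0],[5,[2.5,0.25,0],0],[5,[2.86,0.28,0],0],[5,[2.86,0.28,0],0]]}}

```text
time: 14.7
eef_pos: [566.2, -289.0, 232.5]
tool_rot: [179.9, 0.1, -87.9]
wrist_force: [-0.5, 0.6, -1.7]
opening: 11.7
```

```bash
python3 - <<'E'
from h import *
st(); go(571,-288,100,-87.8)
im,d,W,s=shot("wrist","w2")
im,d,W,s=shot("top","t3")
E
```

```text
{'time': 14.7, 'q': [-37.07, 23.36, 73.83, -0.01, 82.96, 50.85], 'eef_pos': [566.2, -289.03, 232.46], 'tool_rot': [179.88, 0.08, -87.93], 'wrist_force': [-0.55, 0.63, -1.74], 'opening': 11.66}
shift [-0.017 -0.128  3.311] turn -0.021 dist 132.5
```

View pics/w2.png

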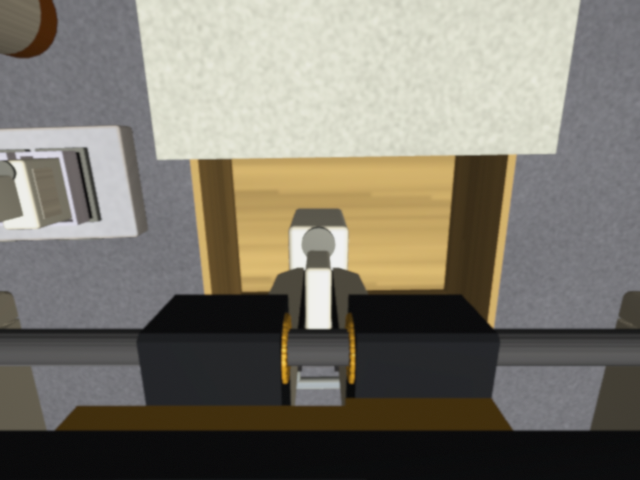

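View pics/t3.png

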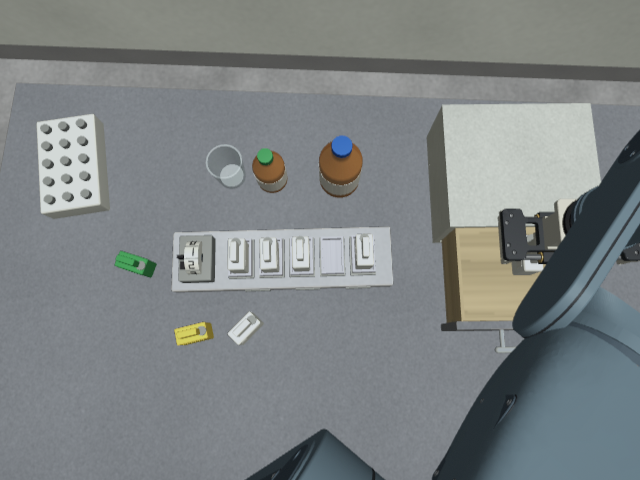

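The held cartridge (column 318) hangs over the open drawer, with the drawer floor visible from columns 233 to 450. cart_f hasn't moved from (244,328).

{"fn": "servo_tool", "kwargs": {"series": [[5,[0,-0.1,0.7],0],[5,[0,-0.1,1.5],0],[5,[0,-0.1,2.3],0],[5,[0,-0.1,2.9],0],[5,[0,-0.1,3.2],0]]}}

```text
time: 15.3
eef_pos: [570.1, -284.5, 103.7]
tool_rot: [179.8, 0.2, -87.7]
wrist_force: [-0.2, 0.3, -1.3]
opening: 11.9
```

{"fn": "servo_tool", "kwargs": {"series": [[5,[0,0,0.1],0],[5,[0,0,0.25],0],[5,[0,0,0.35],0],[5,[0,0,0.4],0],[5,[0,0,0.4],0]]}}

```text
time: 15.8
eef_pos: [571.1, -287.7, 90.7]
tool_rot: [-180.0, -0.0, -87.8]
wrist_force: [0.1, 0.8, -1.4]
opening: 11.6
```

{"fn": "servo_tool", "kwargs": {"series": [[5,[0,0,0.05],0],[5,[0,0,0.1],0],[5,[0,0,0.1],0],[5,[0,0,0.1],0],[5,[0,0,0.1],0]]}}

```text
time: 16.3
eef_pos: [571.0, -287.6, 86.3]
tool_rot: [-180.0, -0.0, -87.8]
wrist_force: [-0.5, -0.2, -1.7]
opening: 11.9
```

{"fn": "servo_tool", "kwargs": {"series": [[10,[0,0,0.03],0],[20,[0,0,0.03],0],[30,[0,0,0.03],0],[30,[0,0,0.03],0],[30,[0,0,0.03],0]]}}

```text
time: 16.8
eef_pos: [571.0, -287.5, 85.2]
tool_rot: [-180.0, -0.0, -87.8]
wrist_force: [0.2, 1.2, -0.4]
opening: 29.6
```

{"fn": "servo_tool", "kwargs": {"series": [[30,[0,0,-0.5],0],[30,[0,0,-1.3],0],[30,[0,0,-2.3],0],[34,[0,0,-3.2],0],[34,[0,0,-3.2],0]]}}

```text
time: 17.3
eef_pos: [573.6, -289.3, 219.7]
tool_rot: [-179.5, -0.4, -87.8]
wrist_force: [-0.2, -0.9, 0.5]
opening: 33.9
```

```bash
python3 - <<'E'
from h import *
st(); go(575.8,95,215,-86)
im,d,W,s=shot("wrist","w3")
E
```

```text
{'time': 17.3, 'q': [-36.7, 23.92, 74.75, 0.0, 80.68, 51.08], 'eef_pos': [573.56, -289.33, 219.68], 'tool_rot': [-179.49, -0.41, -87.79], 'wrist_force': [-0.17, -0.87, 0.52], 'opening': 33.86}
shift [-9.6   -0.427  0.053] turn -0.298 dist 384.4
```

View pics/w3.png

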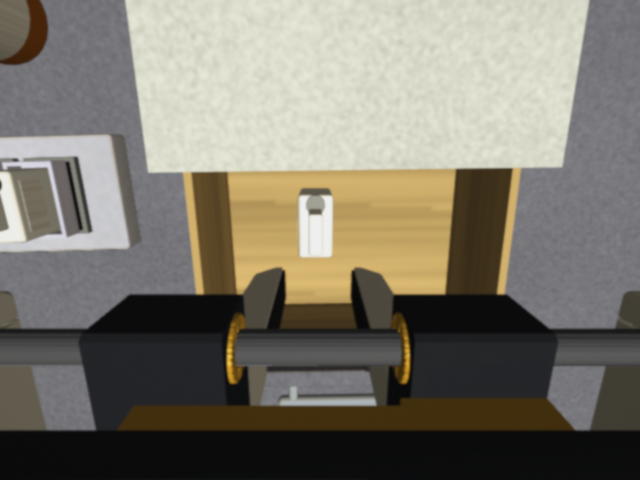

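The cartridge stands upright in the drawer at (316,225). On to dock 3.

{"fn": "servo_tool", "kwargs": {"series": [[34,[-1.2,-0.05,0],-0.1],[34,[-2.4,-0.1,0],-0.2],[34,[-3.6,-0.16,0],-0.3],[34,[-4.8,-0.21,0],-0.3],[34,[-6.0,-0.27,0],-0.3]], "newtons": 30}}

```text
time: 17.85
eef_pos: [571.3, -45.3, 211.4]
tool_rot: [179.9, 0.1, -86.0]
wrist_force: [-0.1, -0.8, 0.0]
opening: 33.9
```

{"fn": "servo_tool", "kwargs": {"series": [[34,[-1.2,0.0,0],0],[34,[-2.4,0.1,0],0],[34,[-3.3,0.1,0],0],[34,[-3.5,0.1,0],0],[34,[-3.5,0.1,0],0]]}}

```text
time: 18.35
eef_pos: [557.9, 93.2, 211.9]
tool_rot: [179.9, -0.0, -85.8]
wrist_force: [0.8, -0.3, -0.1]
opening: 34.3
```

```bash
python3 - <<'E'
from h import *
st(); go(575.8,95,105,-86)
E
```

```text
{'time': 18.35, 'q': [-1.8, 16.76, 86.27, -0.02, 77.09, 84.04], 'eef_pos': [557.88, 93.22, 211.85], 'tool_rot': [179.88, -0.0, -85.84], 'wrist_force': [0.79, -0.29, -0.09], 'opening': 34.31}
shift [-0.012 -0.456  2.67 ] turn 0.027 dist 108.4
```

{"fn": "servo_tool", "kwargs": {"series": [[34,[0,-0.25,0.2],0],[34,[-0.01,-0.45,0.9],0],[32,[-0.01,-0.45,1.6],0],[32,[-0.01,-0.45,2.2],0],[32,[-0.01,-0.45,2.5],0]]}}

```text
time: 18.85
eef_pos: [575.9, 91.7, 109.6]
tool_rot: [179.7, 0.0, -86.1]
wrist_force: [0.1, 0.1, 0.2]
opening: 32.2
```

{"fn": "servo_tool", "kwargs": {"series": [[32,[0,0,0.1],0],[32,[0,0,0.15],0],[32,[0,0,0.15],0],[32,[0,0,0.15],0],[32,[0,0,0.15],0]]}}

```text
time: 19.35
eef_pos: [577.3, 93.8, 108.1]
tool_rot: [-179.9, -0.0, -86.0]
wrist_force: [-0.4, 0.4, 0.8]
opening: 31.8
```

{"fn": "servo_tool", "kwargs": {"series": [[32,[-0.03,0.03,0.09],0],[32,[-0.03,0.03,0.09],0],[20,[-0.03,0.03,0.09],0],[5,[-0.03,0.03,0.09],0],[5,[-0.03,0.03,0.09],0]]}}

```text
time: 19.85
eef_pos: [575.4, 94.9, 103.5]
tool_rot: [-180.0, -0.0, -86.0]
wrist_force: [0.0, -1.3, 0.8]
opening: 11.9
```

{"fn": "servo_tool", "kwargs": {"series": [[5,[0,0,0],0],[5,[0,0,0],0],[5,[0,0,-0.03],0],[5,[0,0,-0.06],0],[5,[0,0,-0.06],0]]}}

```text
time: 20.35
eef_pos: [575.3, 94.6, 105.4]
tool_rot: [180.0, -0.0, -86.0]
wrist_force: [1.9, -2.1, -5.0]
opening: 11.8
```

{"fn": "servo_tool", "kwargs": {"series": [[5,[0,0,-0.025],0],[5,[0,0,-0.05],0],[5,[0,0,-0.05],0],[5,[0,0,-0.05],0],[5,[0,0,-0.05],0]]}}

```text
time: 20.85
eef_pos: [575.3, 94.7, 107.7]
tool_rot: [180.0, -0.0, -86.0]
wrist_force: [2.3, -4.0, -6.3]
opening: 11.9
```

{"fn": "servo_tool", "kwargs": {"series": [[5,[0,0,-0.025],0],[5,[0,0,-0.05],0],[5,[0,0,-0.05],0],[5,[0,0,-0.05],0],[5,[0,0,-0.05],0]]}}

```text
time: 21.35
eef_pos: [575.3, 94.8, 109.9]
tool_rot: [180.0, -0.0, -86.0]
wrist_force: [1.7, -4.3, -7.7]
opening: 11.8
```

{"fn": "servo_tool", "kwargs": {"series": [[5,[0,0,-0.025],0],[5,[0,0,-0.05],0],[5,[0,0,-0.05],0],[5,[0,0,-0.05],0],[5,[0,0,-0.05],0]]}}

```text
time: 21.85
eef_pos: [575.3, 94.8, 111.9]
tool_rot: [180.0, -0.0, -86.0]
wrist_force: [0.9, -4.4, -7.5]
opening: 11.7
```

{"fn": "servo_tool", "kwargs": {"series": [[5,[0,0,-0.025],0],[5,[0,0,-0.05],0],[5,[0,0,-0.05],0],[5,[0,0,-0.05],0],[5,[0,0,-0.05],0]]}}

```text
time: 22.35
eef_pos: [575.4, 94.8, 114.0]
tool_rot: [180.0, -0.0, -86.0]
wrist_force: [1.2, -5.4, -7.0]
opening: 12.0
```

{"fn": "servo_tool", "kwargs": {"series": [[5,[0,0,-0.025],0],[5,[0,0,-0.05],0],[5,[0,0,-0.05],0],[5,[0,0,-0.05],0],[5,[0,0,-0.05],0]]}}

```text
time: 22.85
eef_pos: [575.3, 94.8, 115.6]
tool_rot: [180.0, -0.0, -86.0]
wrist_force: [2.9, -5.1, -10.5]
opening: 11.8
```

{"fn": "servo_tool", "kwargs": {"series": [[5,[0,0,-0.02],0],[5,[0,0,-0.02],0],[5,[0,0,-0.02],0],[5,[0,0,-0.02],0],[5,[0,0,-0.02],0]]}}

```text
time: 23.35
eef_pos: [575.2, 94.8, 116.2]
tool_rot: [180.0, -0.0, -86.0]
wrist_force: [3.5, -3.4, -10.6]
opening: 11.9
```

{"fn": "servo_tool", "kwargs": {"series": [[5,[0,0,0.06],0],[5,[0,0,0.13],0],[5,[0,0,0.13],0],[32,[0,0,0.13],0],[32,[0,0,0.13],0]]}}

```text
time: 23.85
eef_pos: [575.7, 96.0, 112.3]
tool_rot: [-179.9, 0.1, -86.0]
wrist_force: [0.1, 0.1, 0.8]
opening: 23.0
```

{"fn": "servo_tool", "kwargs": {"series": [[34,[0,0,0],0],[36,[0,0,-0.4],0],[36,[0,0,-0.9],0],[36,[0,0,-1.2],0],[36,[0,0,-1.2],0]]}}

```text
time: 24.35
eef_pos: [576.8, 95.2, 161.7]
tool_rot: [-179.7, 0.0, -86.0]
wrist_force: [0.2, 0.6, 1.0]
opening: 36.1
```

```bash
python3 - <<'E'
from h import *
st(); go(571.5,154.9,150,-86)
im,d,W,s=shot("side","s4")
cv2.imwrite('pics/s4z.png',cv2.resize(im[180:340,230:410,::-1],None,fx=4,fy=3.7,interpolation=cv2.INTER_CUBIC))
E
```

```text
{'time': 24.35, 'q': [-1.57, 20.61, 88.06, 0.03, 71.08, 84.4], 'eef_pos': [576.78, 95.24, 161.71], 'tool_rot': [-179.74, 0.0, -85.98], 'wrist_force': [0.16, 0.62, 0.97], 'opening': 36.1}
shift [-1.497  0.028  0.293] turn 0.004 dist 61.0
```

View pics/s4z.png

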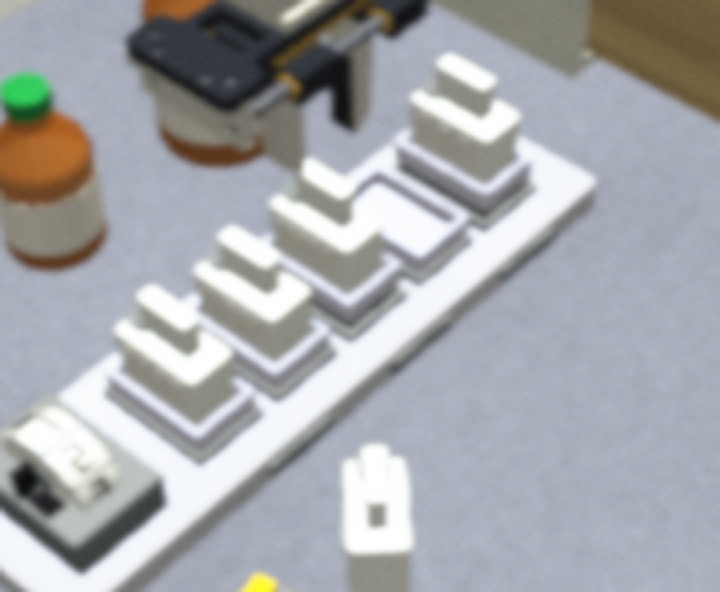

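The side view shows D3's cradle raised with its band, at about (350,310). D1's is still up and D2 is empty. On to dock 4.

{"fn": "servo_tool", "kwargs": {"series": [[36,[-0.7,0.02,0],0],[34,[-1.4,0.02,0],0],[32,[-1.49,0.02,0.6],0],[32,[-1.49,0.02,1.1],0],[32,[-1.49,0.02,1.35],0]]}}

```text
time: 24.9
eef_pos: [568.4, 154.6, 102.5]
tool_rot: [179.7, 0.0, -86.0]
wrist_force: [-0.6, 0.7, -1.2]
opening: 31.9
```

{"fn": "servo_tool", "kwargs": {"series": [[32,[0,0,0.05],0],[32,[0,0,0.05],0],[32,[0,0,0.05],0],[32,[0,0,0.05],0],[32,[0,0,0.05],0]]}}

```text
time: 25.4
eef_pos: [571.0, 154.2, 104.3]
tool_rot: [-179.9, 0.0, -86.0]
wrist_force: [0.0, 0.3, 0.2]
opening: 31.9
```

{"fn": "servo_tool", "kwargs": {"series": [[20,[-0.015,0,0.01],0],[5,[-0.015,0,0.01],0],[5,[-0.015,0,0.01],0],[5,[-0.015,0,0.01],0],[5,[-0.015,0,0.01],0]]}}

```text
time: 25.9
eef_pos: [570.4, 154.9, 103.1]
tool_rot: [-180.0, 0.0, -86.0]
wrist_force: [-0.2, -0.2, 0.6]
opening: 11.7
```

{"fn": "servo_tool", "kwargs": {"series": [[5,[0,0,0],0],[5,[0,0,-0.03],0],[5,[0,0,-0.06],0],[5,[0,0,-0.06],0],[5,[0,0,-0.06],0]]}}

```text
time: 26.4
eef_pos: [570.3, 154.9, 105.3]
tool_rot: [180.0, 0.0, -86.0]
wrist_force: [0.3, 0.5, -1.1]
opening: 11.6
```

{"fn": "servo_tool", "kwargs": {"series": [[5,[0,0,-0.025],0],[5,[0,0,-0.05],0],[5,[0,0,-0.05],0],[5,[0,0,-0.05],0],[5,[0,0,-0.05],0]]}}

```text
time: 26.9
eef_pos: [570.4, 154.9, 107.5]
tool_rot: [180.0, 0.0, -86.0]
wrist_force: [-0.1, 0.1, -1.1]
opening: 11.7
```

{"fn": "servo_tool", "kwargs": {"series": [[5,[0,0,-0.1],0],[5,[0,0,-0.3],0],[5,[0,0,-0.7],0],[5,[0,0,-1.4],0],[5,[0,0,-2.1],0]], "newtons": 40}}

```text
time: 27.4
eef_pos: [570.2, 154.8, 192.7]
tool_rot: [180.0, -0.0, -86.0]
wrist_force: [1.0, -0.0, -0.7]
opening: 11.6
```

{"fn": "servo_tool", "kwargs": {"series": [[5,[0,0,-0.6],0],[5,[0.1,0,-1.05],0],[5,[0.8,0,-1.1],0],[5,[1.8,0,-1.1],0.15],[5,[2.9,0,-1.1],0.3]]}}

```text
time: 27.9
eef_pos: [578.6, 38.8, 236.8]
tool_rot: [-179.9, -0.0, -87.7]
wrist_force: [1.0, -0.9, -0.9]
opening: 11.8
```

```bash
python3 - <<'E'
from h import *
st(); go(573,-341,232,-87.8)
E
```

```text
{'time': 27.9, 'q': [-7.18, 17.21, 82.14, 0.01, 80.55, 80.51], 'eef_pos': [578.62, 38.83, 236.76], 'tool_rot': [-179.89, -0.01, -87.7], 'wrist_force': [1.03, -0.93, -0.88], 'opening': 11.77}
shift [9.482 0.522 0.119] turn 0.017 dist 379.9
```

{"fn": "servo_tool", "kwargs": {"series": [[5,[1.15,0.06,0.05],0],[5,[2.3,0.12,0.1],0],[5,[3.45,0.19,0.1],0],[5,[4.6,0.25,0.1],0],[5,[5.75,0.31,0.1],0]]}}

```text
time: 28.4
eef_pos: [574.8, -193.0, 232.5]
tool_rot: [-179.9, -0.0, -87.8]
wrist_force: [0.3, 0.2, -1.1]
opening: 12.1
```

{"fn": "servo_tool", "kwargs": {"series": [[5,[1.1,0.06,0],0],[5,[2.1,0.12,0],0],[5,[3.0,0.19,0],0],[5,[3.6,0.2,0],0],[5,[3.68,0.2,0],0]]}}

```text
time: 28.9
eef_pos: [572.0, -342.1, 231.6]
tool_rot: [-180.0, -0.1, -88.0]
wrist_force: [-0.2, 0.3, -1.7]
opening: 11.6
```

```bash
python3 - <<'E'
from h import *
st(); go(573,-341,100,-87.8)
E
```

```text
{'time': 28.9, 'q': [-40.42, 26.55, 69.03, -0.05, 84.37, 47.58], 'eef_pos': [571.99, -342.1, 231.57], 'tool_rot': [-180.0, -0.08, -88.0], 'wrist_force': [-0.18, 0.28, -1.75], 'opening': 11.6}
shift [-0.031 -0.026  3.289] turn -0.033 dist 131.6
```

{"fn": "servo_tool", "kwargs": {"series": [[5,[0,0,0.7],0],[5,[0,0,1.5],0],[5,[0,0,2.3],0],[5,[0,0,2.9],0],[5,[0,0,3.2],0]]}}

```text
time: 29.4
eef_pos: [571.8, -336.5, 101.3]
tool_rot: [179.8, 0.2, -87.7]
wrist_force: [0.3, -0.2, -1.4]
opening: 11.5
```

{"fn": "servo_tool", "kwargs": {"series": [[5,[0,0,0.15],0],[5,[0,0,0.3],0],[5,[0,0,0.4],0],[5,[0,0,0.44],0],[5,[0,0,0.44],0]]}}

```text
time: 29.9
eef_pos: [572.9, -338.7, 86.4]
tool_rot: [-180.0, -0.0, -87.8]
wrist_force: [-0.3, 0.8, -1.1]
opening: 11.9
```

{"fn": "servo_tool", "kwargs": {"series": [[5,[0,0,0.04],0],[5,[0,0,0.04],0],[15,[0,0,0.04],0],[26,[0,0,0.04],0],[26,[0,0,0.04],0]]}}

```text
time: 30.4
eef_pos: [572.8, -338.7, 84.6]
tool_rot: [-180.0, -0.0, -87.8]
wrist_force: [-0.3, 0.9, 0.0]
opening: 24.6
```

{"fn": "servo_tool", "kwargs": {"series": [[26,[0,0,-0.5],0],[26,[0,0,-1.3],0],[30,[0,0,-2.3],0],[34,[0,0,-3.2],0],[34,[0,0,-3.2],0]], "newtons": 30}}

```text
time: 30.9
eef_pos: [575.2, -340.5, 219.3]
tool_rot: [-179.5, -0.5, -87.8]
wrist_force: [0.9, -0.4, 0.9]
opening: 33.6
```

```bash
python3 - <<'E'
from h import *
st(); go(567.5,214.4,215,-86)
im,d,W,s=shot("wrist","w4")
E
```

```text
{'time': 30.9, 'q': [-40.17, 26.67, 70.53, 0.0, 82.12, 47.61], 'eef_pos': [575.18, -340.54, 219.3], 'tool_rot': [-179.5, -0.45, -87.79], 'wrist_force': [0.86, -0.36, 0.9], 'opening': 33.64}
shift [-1.3871e+01 -3.4400e-01  1.0000e-03] turn -0.298 dist 555.0
```

View pics/w4.png

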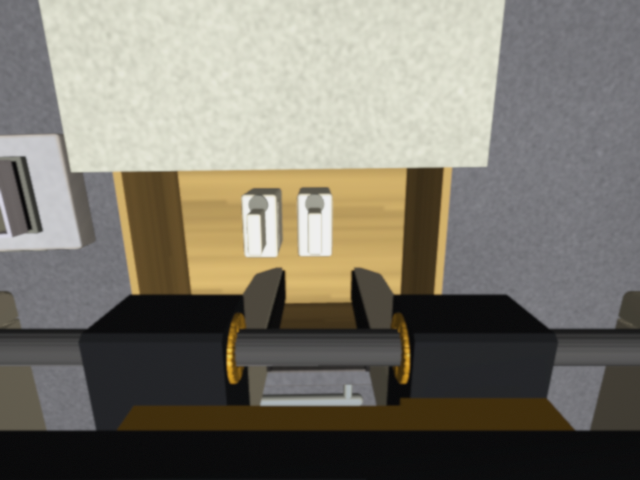

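Two cartridges stand upright in the drawer, at (261,225) and (315,225). Now dock 5.

{"fn": "servo_tool", "kwargs": {"series": [[34,[-1.2,-0.03,0],-0.1],[34,[-2.4,-0.06,0],-0.2],[34,[-3.6,-0.09,0],-0.3],[34,[-4.8,-0.12,0],-0.3],[34,[-6.0,-0.15,0],-0.3]]}}

```text
time: 31.45
eef_pos: [568.2, -96.4, 210.6]
tool_rot: [179.9, 0.1, -86.0]
wrist_force: [-0.2, 0.3, -0.3]
opening: 33.7
```

{"fn": "servo_tool", "kwargs": {"series": [[34,[-1.2,0.1,0],0],[34,[-2.4,0.2,0],0],[34,[-3.6,0.2,0],0],[34,[-4.8,0.2,0],0],[34,[-6.0,0.2,0],0]]}}

```text
time: 31.95
eef_pos: [543.3, 142.2, 210.8]
tool_rot: [179.9, 0.0, -86.0]
wrist_force: [1.7, 0.7, -0.9]
opening: 34.0
```

```bash
python3 - <<'E'
from h import *
st(); go(567.5,214.4,200,-86)
E
```

```text
{'time': 31.95, 'q': [3.29, 16.39, 86.93, -0.0, 76.81, 89.29], 'eef_pos': [543.3, 142.16, 210.84], 'tool_rot': [179.87, 0.0, -86.0], 'wrist_force': [1.66, 0.71, -0.95], 'opening': 34.04}
shift [-1.759 -0.73   0.269] turn -0.0 dist 76.9
```

{"fn": "servo_tool", "kwargs": {"series": [[34,[-1.0,-0.4,0],0],[34,[-1.76,-0.73,0.2],0],[34,[-1.76,-0.73,0.9],0],[32,[-1.76,-0.73,1.6],0],[32,[-1.76,-0.73,2.2],0]]}}

```text
time: 32.45
eef_pos: [567.2, 212.9, 121.1]
tool_rot: [179.8, -0.0, -85.9]
wrist_force: [-0.6, -0.3, 0.4]
opening: 32.1
```

{"fn": "servo_tool", "kwargs": {"series": [[32,[0,0,0.25],0],[32,[0,0,0.4],0],[32,[0,0,0.4],0],[32,[0,0,0.4],0],[32,[0,0,0.4],0]]}}

```text
time: 32.95
eef_pos: [569.7, 212.7, 109.6]
tool_rot: [-179.9, 0.0, -86.0]
wrist_force: [-0.2, 0.3, -0.9]
opening: 32.1
```

{"fn": "servo_tool", "kwargs": {"series": [[32,[-0.04,0.04,0.08],0],[32,[-0.04,0.04,0.14],0],[32,[-0.04,0.04,0.14],0],[20,[-0.04,0.04,0.14],0],[5,[-0.04,0.04,0.14],0]]}}

```text
time: 33.45
eef_pos: [567.2, 214.1, 102.7]
tool_rot: [-180.0, -0.0, -86.0]
wrist_force: [-0.1, 0.0, -0.1]
opening: 20.5
```

{"fn": "servo_tool", "kwargs": {"series": [[5,[0,0,0],0],[5,[0,0,0],0],[5,[0,0,-0.03],0],[5,[0,0,-0.06],0],[5,[0,0,-0.06],0]]}}

```text
time: 33.95
eef_pos: [567.1, 214.1, 105.1]
tool_rot: [-180.0, -0.0, -86.0]
wrist_force: [0.5, 0.1, -0.9]
opening: 12.3
```

{"fn": "servo_tool", "kwargs": {"series": [[5,[0,0,0],0],[5,[0,0,0],0],[5,[0,0,-0.02],0],[5,[0,0,-0.04],0],[5,[0,0,-0.04],0]]}}

```text
time: 34.45
eef_pos: [567.3, 214.1, 106.8]
tool_rot: [-180.0, 0.0, -86.0]
wrist_force: [-0.2, -0.7, -0.9]
opening: 11.8
```

{"fn": "servo_tool", "kwargs": {"series": [[5,[0,0,-0.05],0],[5,[0,0,-0.1],0],[5,[0,0,-0.1],0],[5,[0,0,-0.1],0],[5,[0,0,-0.1],0]]}}

```text
time: 34.95
eef_pos: [567.1, 214.1, 110.6]
tool_rot: [180.0, 0.0, -86.0]
wrist_force: [-0.2, -0.8, -1.7]
opening: 11.8
```

{"fn": "servo_tool", "kwargs": {"series": [[5,[0,0,-0.1],0],[5,[0,0,-0.3],0],[5,[0,0,-0.7],0],[5,[0,0,-1.4],0],[5,[0,0,-2.1],0]], "newtons": 40}}

```text
time: 35.45
eef_pos: [566.9, 214.1, 195.8]
tool_rot: [180.0, -0.0, -86.0]
wrist_force: [-0.3, -0.6, -1.2]
opening: 11.9
```

{"fn": "servo_tool", "kwargs": {"series": [[5,[0,0,-0.6],0],[5,[0.1,0,-0.95],0],[5,[0.8,0,-1.0],0],[5,[1.8,0.1,-1.0],0.15],[5,[2.9,0.2,-1.0],0.3]]}}

```text
time: 35.95
eef_pos: [566.9, 97.2, 234.8]
tool_rot: [-180.0, 0.0, -87.7]
wrist_force: [1.2, -0.3, -2.0]
opening: 11.5
```

```bash
python3 - <<'E'
from h import *
im,d,W,s=shot("top","t4")
st(); go(504,-290,232,-87.8)
E
```

```text
{'time': 36.0, 'q': [-1.92, 16.8, 83.0, -0.33, 80.22, 86.14], 'eef_pos': [567.08, 89.74, 234.59], 'tool_rot': [179.95, -0.32, -88.01], 'wrist_force': [0.64, -4.79, -1.6], 'opening': 11.89}
shift [9.433 1.905 0.119] turn -0.035 dist 385.0
```

View pics/t4.png

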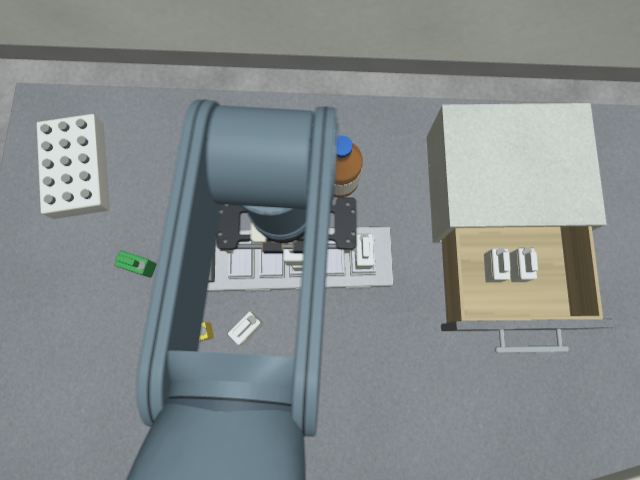

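The top view shows the two placed cartridges at (500,264) and (527,264), docks 4 and 5 empty, and cart_f unmoved.

{"fn": "servo_tool", "kwargs": {"series": [[5,[1.1,0.22,0],0],[5,[2.2,0.44,0.1],0],[5,[3.3,0.66,0.1],0],[5,[4.4,0.88,0.1],0],[5,[5.5,1.1,0.1],0]]}}

```text
time: 36.5
eef_pos: [531.0, -125.4, 230.7]
tool_rot: [180.0, 0.0, -87.8]
wrist_force: [1.3, -0.2, -2.7]
opening: 11.9
```

{"fn": "servo_tool", "kwargs": {"series": [[5,[1.1,0.22,0],0],[5,[2.1,0.44,0],0],[5,[3.0,0.66,0],0],[5,[3.7,0.78,0],0],[5,[3.9,0.8,0],0]]}}

```text
time: 37.0
eef_pos: [504.8, -284.0, 230.3]
tool_rot: [180.0, -0.0, -88.0]
wrist_force: [0.1, 0.1, -1.0]
opening: 11.5
```

```bash
python3 - <<'E'
from h import *
st(); go(503,-290,88,-87.8)
E
```

```text
{'time': 37.0, 'q': [-40.35, 17.42, 82.74, -0.05, 79.84, 47.65], 'eef_pos': [504.81, -283.98, 230.34], 'tool_rot': [179.96, -0.04, -87.99], 'wrist_force': [0.13, 0.13, -0.97], 'opening': 11.5}
shift [0.147 0.048 3.559] turn -0.032 dist 142.5
```

{"fn": "servo_tool", "kwargs": {"series": [[5,[0.1,0.05,0.7],0],[5,[0.12,0.06,1.5],0],[5,[0.12,0.06,2.3],0],[5,[0.12,0.06,2.9],0],[5,[0.12,0.06,3.2],0]]}}

```text
time: 37.5
eef_pos: [502.5, -283.9, 100.2]
tool_rot: [179.8, 0.2, -87.8]
wrist_force: [0.3, 0.1, -1.0]
opening: 11.4
```

{"fn": "servo_tool", "kwargs": {"series": [[5,[0,0,0.15],0],[5,[0,0,0.3],0],[5,[0,0,0.4],0],[5,[0,0,0.4],0],[5,[0,0,0.4],0]]}}

```text
time: 38.0
eef_pos: [503.9, -286.0, 87.4]
tool_rot: [-179.9, -0.0, -87.8]
wrist_force: [0.3, -0.3, -2.0]
opening: 11.9
```

{"fn": "servo_tool", "kwargs": {"series": [[5,[0,0,0.07],0],[5,[0,0,0.08],0],[15,[0,0,0.08],0],[28,[0,0,0.08],0],[28,[0,0,0.08],0]]}}

```text
time: 38.5
eef_pos: [503.8, -285.9, 83.7]
tool_rot: [-180.0, -0.0, -87.8]
wrist_force: [0.2, -0.6, -0.5]
opening: 25.5
```

{"fn": "servo_tool", "kwargs": {"series": [[28,[0,0,-0.5],0],[28,[0,0,-1.3],0],[30,[0,0,-2.3],0],[34,[0,0,-3.2],0],[34,[0,0,-3.2],0]], "newtons": 30}}

```text
time: 39.0
eef_pos: [506.1, -287.8, 217.6]
tool_rot: [-179.5, -0.4, -87.8]
wrist_force: [0.1, -0.0, 1.5]
opening: 33.6
```

```bash
python3 - <<'E'
from h import *
im,d,W,s=shot("wrist","w5")
st()
im,d,W,s=shot("side","s5")
z=W[...,2]
hsv=cv2.cvtColor(im,cv2.COLOR_RGB2HSV)
m=((z>78)&(z<95)&(hsv[...,1]<60)).astype(np.uint8); m[:, :240]=0; m[:280]=0; m[370:]=0;m[:,420:]=0
n,l,ss,c=cv2.connectedComponentsWithStats(m)
for i in range(1,n):
    if ss[i,4]<15: continue
    p=W[l==i]; r=cv2.minAreaRect(p[:,:2].astype(np.float32)); print("tab",ss[i],np.median(p[:,2]).round(1),r)
E
```

```text
{'time': 39.05, 'q': [-40.6, 17.88, 84.3, 0.0, 77.43, 47.19], 'eef_pos': [505.02, -286.87, 214.72], 'tool_rot': [-179.71, -0.26, -87.79], 'wrist_force': [0.85, -0.49, -0.5], 'opening': 33.66}
tab [240 290  18  23 236] 89.9 ((559.64599609375, 297.86688232421875), (55.34200668334961, 26.858882904052734), 4.537876129150391)
tab [321 301   7  17 100] 85.0 ((430.7352600097656, 197.1774139404297), (11.805458068847656, 36.799110412597656), 49.71490478515625)
```

View pics/w5.png

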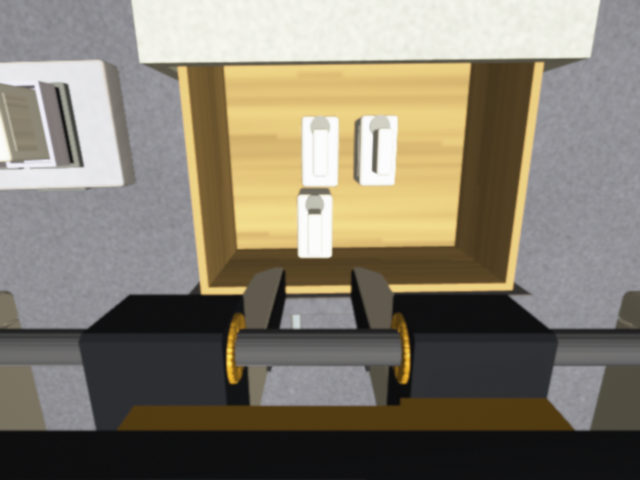

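View pics/s5.png

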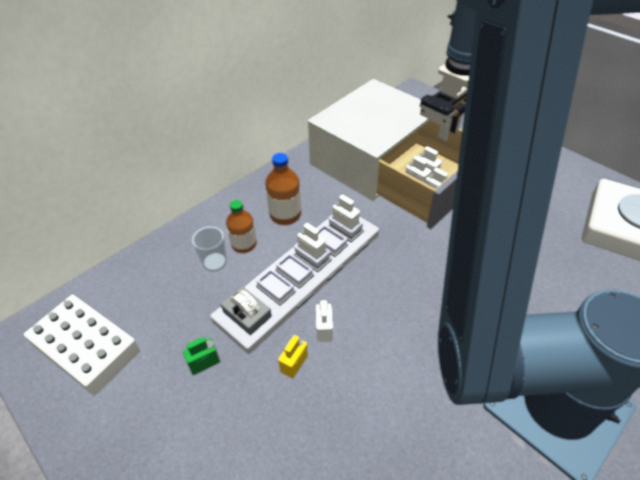

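Three cartridges stand in the drawer (320,150), (378,150) and (315,225). Docks 2, 4 and 5 are empty, and D1 and D3 are up. Now cart_f.

```bash
python3 - <<'E'
from h import *
st(); go(433,197,190,-132)
E
```

```text
{'time': 39.1, 'q': [-40.6, 17.98, 84.48, 0.0, 77.4, 47.19], 'eef_pos': [503.95, -285.99, 212.45], 'tool_rot': [-179.9, -0.09, -87.79], 'wrist_force': [0.67, 0.49, -0.3], 'opening': 33.57}
shift [-12.135   1.308   0.539] turn 7.368 dist 488.7
```

{"fn": "servo_tool", "kwargs": {"series": [[34,[-1.2,0.13,0],0.8],[34,[-2.4,0.26,0],1.6],[34,[-3.6,0.39,0],2.4],[34,[-4.8,0.52,0],3.2],[34,[-6.0,0.65,0],4.0]]}}

```text
time: 39.6
eef_pos: [466.7, -44.9, 209.7]
tool_rot: [179.8, 0.0, -112.0]
wrist_force: [0.7, 0.1, 0.1]
opening: 33.6
```

```bash
python3 - <<'E'
from h import *
st(); go(433,197,190,-132)
E
```

```text
{'time': 39.6, 'q': [-19.17, 6.89, 99.17, 0.01, 74.12, 92.86], 'eef_pos': [466.68, -44.88, 209.68], 'tool_rot': [179.81, 0.0, -112.03], 'wrist_force': [0.7, 0.1, 0.08], 'opening': 33.64}
shift [-5.29   3.047  0.502] turn 3.328 dist 245.0
```

{"fn": "servo_tool", "kwargs": {"series": [[40,[-1.0,0.58,0.1],0.8],[40,[-2.0,1.16,0.2],1.6],[40,[-3.0,1.74,0.3],2.4],[40,[-4.0,2.3,0.4],3.2],[40,[-4.8,2.8,0.5],3.33]]}}

```text
time: 40.1
eef_pos: [433.8, 175.0, 189.7]
tool_rot: [179.9, -0.1, -131.9]
wrist_force: [0.0, -0.2, -0.2]
opening: 40.2
```

{"fn": "servo_tool", "kwargs": {"series": [[40,[-0.1,0.07,0],0],[40,[-0.1,0.07,0],0],[40,[-0.1,0.07,0],0],[40,[-0.1,0.07,0],0],[40,[-0.1,0.07,0],0]]}}

```text
time: 40.6
eef_pos: [436.6, 176.6, 191.4]
tool_rot: [-180.0, -0.0, -131.9]
wrist_force: [-0.5, -0.3, -0.1]
opening: 40.1
```

```bash
python3 - <<'E'
from h import *
im,d,W,s=shot("wrist","w6")
st()
z=W[...,2]
hsv=cv2.cvtColor(im,cv2.COLOR_RGB2HSV)
for lo,hi in ((78,95),(48,62)):
  m=((z>lo)&(z<hi)&(hsv[...,1]<60)).astype(np.uint8)
  n,l,ss,c=cv2.connectedComponentsWithStats(m)
  for i in range(1,n):
    if ss[i,4]<60: continue
    p=W[l==i]; r=cv2.minAreaRect(p[:,:2].astype(np.float32)); print("tab",ss[i],np.median(p[:,2]).round(1),r)
E
```

```text
{'time': 40.65, 'q': [8.44, 7.87, 100.7, -0.01, 71.42, 140.33], 'eef_pos': [436.58, 176.76, 191.48], 'tool_rot': [-179.99, -0.0, -131.88], 'wrist_force': [-0.29, 0.9, -0.38], 'opening': 40.05}
tab [229   0  90  64 426] 87.2 ((566.4720458984375, 106.32372283935547), (63.697898864746094, 26.75859260559082), 33.11105728149414)
tab [  70  184   73   67 2651] 88.5 ((561.1107177734375, 306.9658203125), (55.48212814331055, 43.29581832885742), 4.05673885345459)
tab [296 229  15  43 598] 83.8 ((432.6810302734375, 197.35726928710938), (11.707025527954102, 36.07509231567383), 47.80698013305664)
tab [  0   0  21  39 510] 54.1 ((719.4540405273438, 247.91998291015625), (7.0453715324401855, 33.574283599853516), 10.259035110473633)
tab [321   0  47  26 403] 55.3 ((549.0042114257812, 49.48689651489258), (35.56377029418945, 17.551794052124023), 46.682090759277344)
tab [229   7  95  68 375] 53.7 ((575.9963989257812, 95.4469985961914), (65.76068878173828, 36.06070327758789), 6.305361747741699)
tab [ 176   30  104  109 1625] 55.6 ((571.33056640625, 154.8424835205078), (72.77564239501953, 44.1784553527832), 3.788740873336792)
tab [242  31  89  54 243] 55.2 ((555.4927978515625, 107.2264404296875), (70.72280883789062, 34.204566955566406), 41.875938415527344)
tab [ 131   89  102  101 1739] 55.4 ((567.3787231445312, 214.6934356689453), (72.83647918701172, 44.83708190917969), 3.8841471672058105)
tab [  56  150  130  120 3064] 61.1 ((561.44677734375, 298.790283203125), (89.84617614746094, 64.44226837158203), 3.715855121612549)
tab [ 287  208   36   64 1525] 54.0 ((432.6211242675781, 197.13070678710938), (32.03229522705078, 59.268348693847656), 48.186893463134766)
tab [ 55 290  19  17 207] 56.8 ((543.0242309570312, 402.35479736328125), (13.495501518249512, 16.03961181640625), 78.94763946533203)
```

View pics/w6.png

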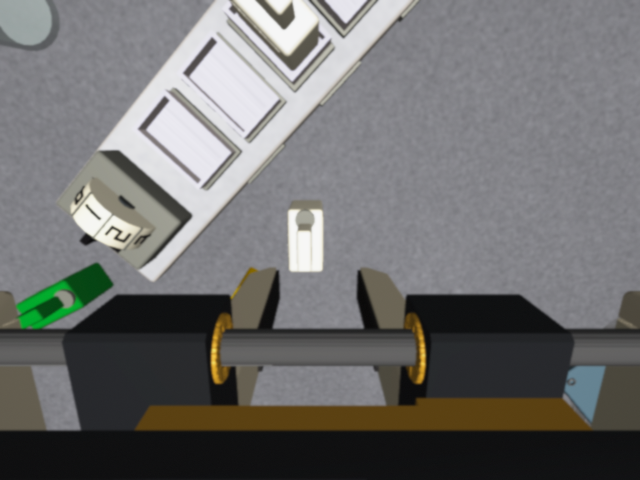

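cart_f's tab is at (303,250), measuring (432.7, 197.3) with the jaw axis at 48°. It hasn't moved.

```bash
python3 - <<'E'
from h import *
st(); go(432.7,197.3,62,-132)
E
```

```text
{'time': 40.65, 'q': [8.44, 7.87, 100.7, -0.01, 71.42, 140.33], 'eef_pos': [436.58, 176.76, 191.48], 'tool_rot': [-179.99, -0.0, -131.88], 'wrist_force': [-0.29, 0.9, -0.38], 'opening': 40.05}
shift [-0.318  0.416  3.237] turn 0.019 dist 131.2
```

{"fn": "servo_tool", "kwargs": {"series": [[38,[-0.3,0.4,0.3],0],[36,[-0.32,0.42,1.2],0],[34,[-0.32,0.42,2.0],0],[34,[-0.32,0.42,2.6],0],[34,[-0.32,0.42,2.9],0]]}}

```text
time: 41.15
eef_pos: [431.0, 197.6, 73.4]
tool_rot: [179.9, -0.1, -131.8]
wrist_force: [-0.0, 0.0, -0.8]
opening: 33.8
```

{"fn": "servo_tool", "kwargs": {"series": [[34,[0,0,0.2],0],[34,[0,0,0.32],0],[34,[0,0,0.32],0],[34,[0,0,0.32],0],[34,[0,0,0.32],0]]}}

```text
time: 41.65
eef_pos: [432.8, 198.6, 63.4]
tool_rot: [-179.9, 0.1, -131.8]
wrist_force: [0.2, -0.3, -0.3]
opening: 33.6
```

```bash
python3 - <<'E'
from h import *
im,d,W,s=shot("side","s6")
cv2.imwrite('pics/s6z.png',cv2.resize(im[230:390,170:420,::-1],None,fx=3.2,fy=3.2))
go(432.7,197.3,62,-132)
E
```

```text
shift [ 0.027 -0.021  0.034] turn 0.038 dist 1.9
```

View pics/s6z.png

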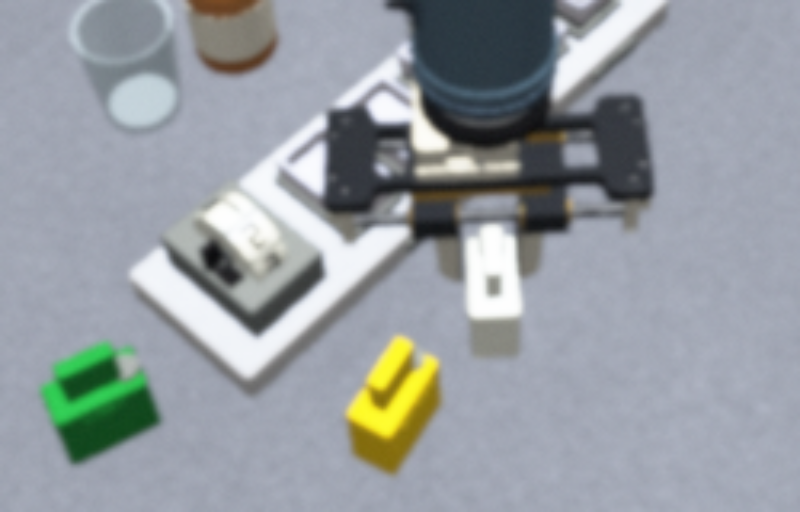

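Fingers straddle the tab at about (490,240), clear of everything else. Closing and lifting.

{"fn": "servo_tool", "kwargs": {"series": [[20,[0.02,-0.02,0.02],0],[5,[0.02,-0.02,0.02],0],[5,[0.02,-0.02,0.02],0],[5,[0.02,-0.02,0.02],0],[5,[0.02,-0.02,0.02],0]], "newtons": 40}}

```text
time: 42.2
eef_pos: [432.2, 197.4, 61.8]
tool_rot: [180.0, -0.0, -131.8]
wrist_force: [0.1, 0.6, 0.4]
opening: 11.6
```

{"fn": "servo_tool", "kwargs": {"series": [[5,[0,0,-0.2],0],[5,[0,0,-0.8],0],[5,[0,0,-1.7],0],[5,[0,0,-2.7],0],[5,[0,0,-3.6],0]]}}

```text
time: 42.7
eef_pos: [432.0, 197.4, 208.0]
tool_rot: [-180.0, 0.0, -131.8]
wrist_force: [-0.3, -0.4, -0.9]
opening: 11.8
```

```bash
python3 - <<'E'
from h import *
st();go(504,-342,232,-87.8)
E
```

```text
{'time': 42.7, 'q': [11.07, 7.48, 98.73, 0.0, 73.77, 142.84], 'eef_pos': [432.03, 197.43, 207.97], 'tool_rot': [-179.99, 0.02, -131.77], 'wrist_force': [-0.26, -0.41, -0.92], 'opening': 11.82}
shift [  8.859 -10.325  -0.601] turn -7.328 dist 544.7
```

{"fn": "servo_tool", "kwargs": {"series": [[5,[0.75,-0.9,-0.2],-0.8],[5,[1.5,-1.8,-0.4],-1.6],[5,[2.25,-2.7,-0.6],-2.4],[5,[3.0,-3.6,-0.6],-3.2],[5,[3.75,-4.4,-0.6],-4.0]]}}

```text
time: 43.2
eef_pos: [463.8, -33.6, 230.8]
tool_rot: [-179.9, 0.0, -107.6]
wrist_force: [1.2, -0.2, -2.3]
opening: 11.5
```

```bash
python3 - <<'E'
from h import *
st();go(504,-342,232,-87.8)
E
```

```text
{'time': 43.2, 'q': [-17.93, 5.39, 97.84, 0.0, 76.68, 89.64], 'eef_pos': [463.78, -33.64, 230.76], 'tool_rot': [-179.91, 0.0, -107.57], 'wrist_force': [1.18, -0.19, -2.32], 'opening': 11.52}
shift [ 7.046 -3.286 -0.026] turn -3.296 dist 311.0
```

{"fn": "servo_tool", "kwargs": {"series": [[5,[1.1,-0.51,0],-0.8],[5,[2.2,-1.03,0],-1.6],[5,[3.3,-1.54,0],-2.4],[5,[4.4,-2.05,0],-3.2],[5,[5.4,-2.5,0],-3.3]]}}

```text
time: 43.7
eef_pos: [492.6, -270.2, 230.1]
tool_rot: [-180.0, -0.0, -87.9]
wrist_force: [0.6, -0.0, -1.5]
opening: 11.8
```

```bash
python3 - <<'E'
from h import *
st();go(503,-340,232,-87.8)
E
```

```text
{'time': 43.7, 'q': [-40.12, 15.62, 85.25, 0.0, 79.13, 47.76], 'eef_pos': [492.63, -270.18, 230.13], 'tool_rot': [-180.0, -0.0, -87.87], 'wrist_force': [0.64, -0.03, -1.48], 'opening': 11.78}
shift [ 1.754 -0.194 -0.047] turn -0.012 dist 70.6
```

{"fn": "servo_tool", "kwargs": {"series": [[5,[0.8,-0.1,0],0],[5,[1.4,-0.18,0],0],[5,[1.6,-0.18,0],0],[5,[1.6,-0.18,0],0],[5,[1.6,-0.18,0],0]]}}

```text
time: 44.2
eef_pos: [502.1, -330.3, 229.9]
tool_rot: [180.0, 0.1, -87.9]
wrist_force: [-0.3, -0.1, -1.0]
opening: 11.7
```

```bash
python3 - <<'E'
from h import *
shot("wrist","w7")
st();go(504,-340,88,-87.8)
E
```

```text
{'time': 44.25, 'q': [-43.95, 19.71, 79.54, 0.02, 80.79, 43.96], 'eef_pos': [502.26, -330.03, 229.99], 'tool_rot': [179.99, 0.05, -87.91], 'wrist_force': [0.71, -0.13, -1.53], 'opening': 11.61}
shift [ 0.254 -0.035  3.55 ] turn -0.019 dist 142.4
```

View pics/w7.png

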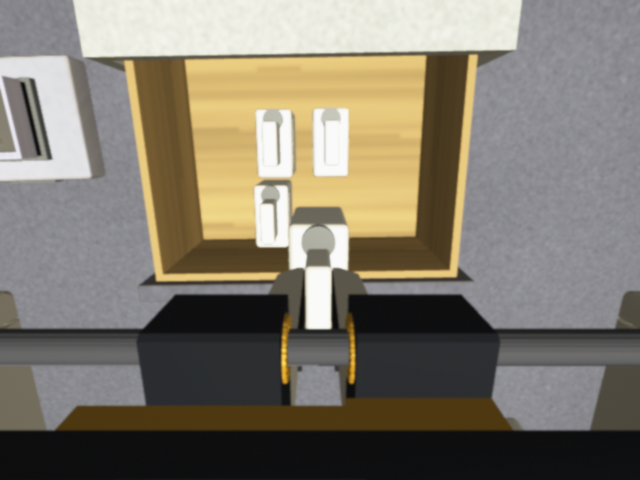

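cart_f is in hand at column 318. The slot to the right of the near cartridge is free.

{"fn": "servo_tool", "kwargs": {"series": [[5,[0.3,0,0.5],0],[5,[0.33,-0.03,1.3],0],[5,[0.33,-0.03,2.1],0],[5,[0.33,-0.03,2.8],0],[5,[0.33,-0.03,3.2],0]]}}

```text
time: 44.75
eef_pos: [503.2, -342.0, 99.7]
tool_rot: [179.9, 0.2, -87.9]
wrist_force: [1.0, 0.5, -1.8]
opening: 11.9
```

{"fn": "servo_tool", "kwargs": {"series": [[5,[0,0,0.15],0],[5,[0,0,0.3],0],[5,[0,0,0.38],0],[5,[0,0,0.38],0],[5,[0,0,0.38],0]]}}

```text
time: 45.25
eef_pos: [504.5, -345.1, 87.6]
tool_rot: [-179.9, -0.1, -88.0]
wrist_force: [0.6, -0.3, -1.9]
opening: 11.5
```

{"fn": "servo_tool", "kwargs": {"series": [[5,[0,0,0.05],0],[5,[0,0,0.07],0],[5,[0,0,0.07],0],[15,[0,0,0.07],0],[28,[0,0,0.07],0]]}}

```text
time: 45.75
eef_pos: [504.2, -345.0, 84.2]
tool_rot: [-180.0, -0.0, -88.0]
wrist_force: [-0.0, -0.5, 0.6]
opening: 19.3
```

{"fn": "servo_tool", "kwargs": {"series": [[28,[0,0,0],0],[28,[0,0,-0.5],0],[30,[0,0,-1.5],0],[30,[0,0,-2.5],0],[30,[0,0,-3.2],0]]}}

```text
time: 46.25
eef_pos: [504.7, -345.3, 215.0]
tool_rot: [-179.9, -0.1, -88.0]
wrist_force: [0.1, -0.0, -0.3]
opening: 30.0
```

```bash
python3 - <<'E'
from h import *
shot("wrist","w8")
im,d,W,s=shot("top","t5");st()
cv2.imwrite('pics/t5z.png',cv2.resize(im[220:350,165:400,::-1],None,fx=3.4,fy=3.4,interpolation=cv2.INTER_CUBIC))
for u0,u1 in ((358,368),(296,307)): print([(v,float(W[v,u0:u1,2].mean().round(1))) for v in range(258,276)])
go(561,300,180,-86)
E
```

```text
{'time': 46.35, 'q': [-44.82, 21.03, 79.41, 0.0, 79.01, 43.15], 'eef_pos': [506.04, -346.61, 217.31], 'tool_rot': [-179.62, -0.4, -87.97], 'wrist_force': [0.24, -0.37, 1.21], 'opening': 29.97}
[(258, 105.8), (259, 105.1), (260, 104.2), (261, 104.2), (262, 105.1), (263, 104.8), (264, 104.1), (265, 100.3), (266, 87.8), (267, 75.0), (268, 61.2), (269, 57.5), (270, 65.6), (271, 62.9), (272, 144.1), (273, 136.0), (274, 39.1), (275, 30.8)]
[(258, 117.6), (259, 110.9), (260, 105.4), (261, 105.1), (262, 104.6), (263, 104.6), (264, 104.5), (265, 105.0), (266, 104.3), (267, 96.4), (268, 84.9), (269, 70.6), (270, 56.6), (271, 65.1), (272, 65.9), (273, 58.8), (274, 38.2), (275, 38.7)]
shift [-16.113  -1.941   0.832] turn -0.328 dist 650.0
```

View pics/w8.png

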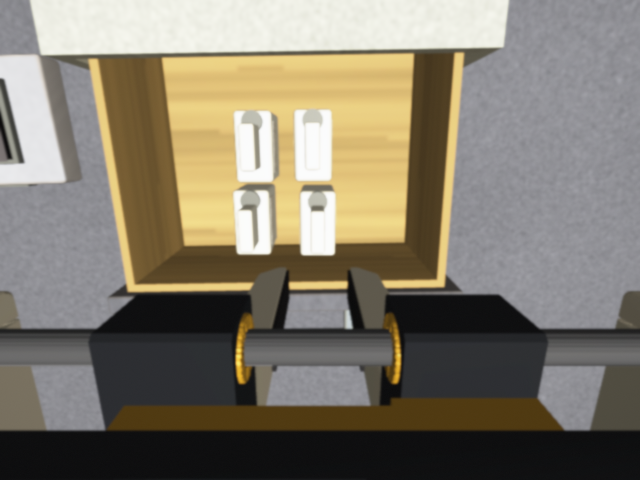

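View pics/t5z.png

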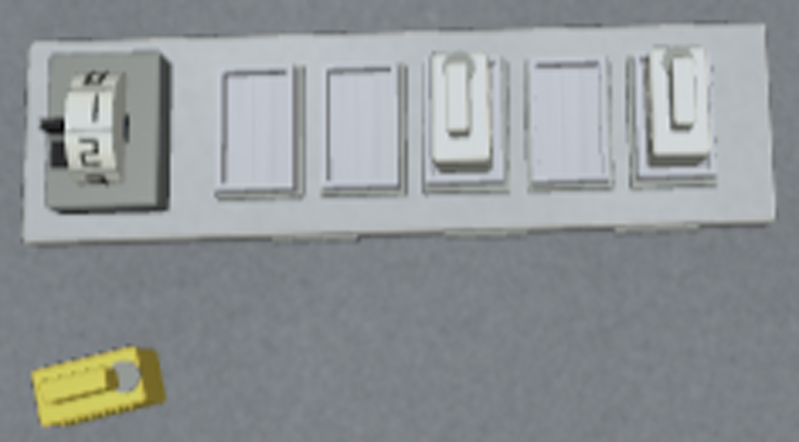

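Both latched cartridges remain up (rims about 65.5 mm against 57.4 before). Four cartridges stand in the drawer. Next is the wheel.

{"fn": "servo_tool", "kwargs": {"series": [[30,[-1.2,-0.15,0],-1.4],[30,[-2.4,-0.29,0],-2.8],[20,[-3.6,-0.44,0],-4.2],[10,[-4.8,-0.58,0],-5.6],[0,[-6.0,-0.72,0],-7.0]], "newtons": 20}}

```text
time: 46.85
eef_pos: [523.6, -101.9, 210.9]
tool_rot: [180.0, 0.1, -45.7]
wrist_force: [0.7, -0.1, 0.0]
opening: 10.5
```

```bash
python3 - <<'E'
from h import *
st();go(535,299,190,4)
E
```

```text
{'time': 46.85, 'q': [-23.01, 13.47, 90.84, 0.01, 75.76, 22.65], 'eef_pos': [523.64, -101.92, 210.88], 'tool_rot': [179.98, 0.07, -45.66], 'wrist_force': [0.65, -0.15, 0.02], 'opening': 10.51}
shift [-6.969 -7.209  0.528] turn -8.276 dist 401.6
```

{"fn": "servo_tool", "kwargs": {"series": [[0,[-0.8,-0.85,0],-1.4],[0,[-1.6,-1.7,0],-2.8],[0,[-2.5,-2.55,0],-4.2],[0,[-3.3,-3.4,0],-5.6],[0,[-4.1,-4.25,0],-7.0]]}}

```text
time: 47.35
eef_pos: [531.8, 134.1, 211.0]
tool_rot: [180.0, 0.1, -3.6]
wrist_force: [0.9, 0.2, 1.1]
opening: 0.2
```

```bash
python3 - <<'E'
from h import *
st();go(520,296,190,4)
E
```

```text
{'time': 47.35, 'q': [2.5, 15.0, 88.81, -0.0, 76.26, 6.13], 'eef_pos': [531.76, 134.11, 210.95], 'tool_rot': [179.99, 0.07, -3.63], 'wrist_force': [0.89, 0.22, 1.09], 'opening': 0.16}
shift [-0.549 -4.021  0.524] turn -1.271 dist 163.7
```

{"fn": "servo_tool", "kwargs": {"series": [[0,[-0.1,-0.9,0],-0.6],[0,[0,-1.8,0.1],-1.27],[0,[0.2,-2.6,0.2],-1.27],[0,[0.25,-2.75,0.3],-1.27],[0,[0.25,-2.75,0.3],-1.27]]}}

```text
time: 47.85
eef_pos: [549.3, 241.8, 197.9]
tool_rot: [180.0, 0.2, 3.8]
wrist_force: [0.6, -0.3, -0.7]
opening: 0.5
```

```bash
python3 - <<'E'
from h import *
im,d,W,s=shot("wrist","w9");st()
z=W[...,2];x=W[...,0];y=W[...,1]
for yy in range(278,330,4):
    m=(abs(y-yy)<2)&(abs(x-561)<40)
    print(yy,m.sum(),[(xx,float(np.median(z[m&(abs(x-xx)<3)]).round(1))) for xx in range(525,603,6) if (m&(abs(x-xx)<3)).any()])
E
```

```text
{'time': 47.9, 'q': [13.04, 20.79, 82.42, -0.03, 76.94, 9.36], 'eef_pos': [549.42, 240.79, 198.55], 'tool_rot': [179.95, 0.14, 3.69], 'wrist_force': [0.33, 0.18, 0.38], 'opening': 0.28}
278 13353 [(525, 297.0), (531, 297.3), (537, 298.0), (543, 298.5), (549, 297.8), (555, 299.2), (561, 299.7), (567, 300.0), (573, 300.3), (579, 299.2), (585, 61.9), (591, 295.1), (597, 295.3)]
282 430 [(525, 61.7), (531, 61.7), (537, 61.8), (543, 61.8), (549, 61.5), (555, 61.9), (561, 61.6), (567, 61.9), (573, 293.2), (579, 61.8), (585, 61.9), (591, 61.9), (597, 61.9)]
286 292 [(525, 61.6), (531, 62.9), (537, 80.2), (543, 85.9), (549, 89.3), (555, 92.0), (561, 92.5), (567, 91.9), (573, 90.8), (579, 88.2), (585, 62.1), (591, 61.7), (597, 61.9)]
290 469 [(525, 61.9), (531, 68.7), (537, 81.2), (543, 86.4), (549, 89.8), (555, 92.4), (561, 92.4), (567, 92.1), (573, 90.8), (579, 88.1), (585, 82.4), (591, 73.4), (597, 62.1)]
294 470 [(525, 61.9), (531, 72.6), (537, 81.1), (543, 87.2), (549, 90.2), (555, 92.0), (561, 92.6), (567, 92.5), (573, 90.7), (579, 88.0), (585, 83.0), (591, 72.9), (597, 61.8)]
298 483 [
[... 716 characters left out ...]
5, 61.8), (531, 61.8), (537, 62.1), (543, 362.8), (549, 62.6), (555, 64.1), (561, 67.9), (567, 62.5), (573, 62.4), (579, 62.2), (585, 62.8), (591, 62.4), (597, 61.5)]
318 475 [(525, 62.1), (531, 62.2), (537, 62.3), (543, 65.1), (549, 64.9), (555, 62.8), (561, 84.0), (567, 62.0), (573, 61.9), (579, 61.6), (585, 61.9), (591, 61.8), (597, 61.8)]
322 475 [(525, 62.1), (531, 62.0), (537, 62.1), (543, 64.8), (549, 65.2), (555, 63.4), (561, 83.6), (567, 61.9), (573, 62.1), (579, 61.8), (585, 62.1), (591, 62.0), (597, 61.9)]
326 483 [(525, 61.8), (531, 61.8), (537, 61.9), (543, 62.8), (549, 64.3), (555, 62.8), (561, 84.0), (567, 61.9), (573, 61.7), (579, 61.6), (585, 62.0), (591, 62.0), (597, 61.9)]
```

View pics/w9.png

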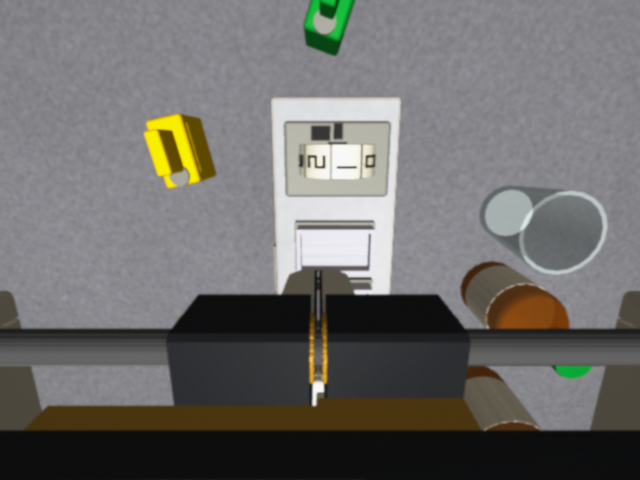

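The wrist view shows the wheel at (338,160). The pointer is at column 338, with digit 2 at column 316 and digit 1 at 347, so the reading is about 1.3. The wheel top measures (561.5, 298.5, 93). I'll stroke the closed fingertips along deck +x.

```bash
python3 - <<'E'
from h import *
st();go(547,297.5,110,4)
E
```

```text
{'time': 47.9, 'q': [13.04, 20.79, 82.42, -0.03, 76.94, 9.36], 'eef_pos': [549.42, 240.79, 198.55], 'tool_rot': [179.95, 0.14, 3.69], 'wrist_force': [0.33, 0.18, 0.38], 'opening': 0.28}
shift [ 0.036 -1.421  2.212] turn -0.052 dist 105.2
```

{"fn": "servo_tool", "kwargs": {"series": [[0,[0.03,-0.9,0.3],-0.05],[0,[0.03,-1.4,1.0],-0.05],[0,[0.03,-1.42,1.7],-0.05],[0,[0.03,-1.42,2.1],-0.05],[0,[0.03,-1.42,2.2],-0.05]]}}

```text
time: 48.4
eef_pos: [546.3, 295.9, 109.6]
tool_rot: [179.9, 0.3, 3.9]
wrist_force: [-0.0, -0.3, -0.0]
opening: 0.4
```

{"fn": "servo_tool", "kwargs": {"series": [[0,[0,0,0],0],[0,[0,0,0],0],[0,[0,0,0],0],[0,[0,0,0],0],[0,[0,0,0],0]]}}

```text
time: 48.9
eef_pos: [548.1, 298.0, 112.6]
tool_rot: [-180.0, -0.1, 3.9]
wrist_force: [0.2, -0.0, 0.1]
opening: 0.6
```

```bash
python3 - <<'E'
from h import *
st();go(547,298,89,4)
E
```

```text
{'time': 48.9, 'q': [18.3, 27.03, 85.41, 0.0, 67.48, 14.36], 'eef_pos': [548.13, 298.04, 112.62], 'tool_rot': [-179.98, -0.07, 3.94], 'wrist_force': [0.19, -0.03, 0.11], 'opening': 0.64}
shift [-0.029 -0.001  0.591] turn -0.009 dist 23.6
```

{"fn": "servo_tool", "kwargs": {"series": [[0,[-0.03,0,0.2],0],[0,[-0.03,0,0.4],0],[0,[-0.03,0,0.5],0],[0,[-0.03,0,0.56],0],[0,[-0.03,0,0.58],0]]}}

```text
time: 49.4
eef_pos: [546.0, 297.8, 88.3]
tool_rot: [180.0, 0.1, 4.0]
wrist_force: [-1.8, -0.7, 4.0]
opening: 0.7
```

{"fn": "servo_tool", "kwargs": {"series": [[0,[0.02,0,0],0],[0,[0.05,0,0],0],[0,[0.1,0,0],0],[0,[0.15,0,0],0],[0,[0.2,0,0],0]]}}

```text
time: 49.9
eef_pos: [555.2, 298.5, 89.0]
tool_rot: [-180.0, -0.1, 3.9]
wrist_force: [-1.3, -1.2, 3.8]
opening: 0.3
```

{"fn": "servo_tool", "kwargs": {"series": [[0,[0.1,0,0],0],[0,[0.2,0,0],0],[0,[0.3,0,0],0],[0,[0.4,0,0],0],[0,[0.45,0,0],0]]}}

```text
time: 50.4
eef_pos: [573.3, 299.7, 88.7]
tool_rot: [-180.0, -0.0, 3.9]
wrist_force: [-0.2, -1.4, 3.7]
opening: 0.2
```

{"fn": "servo_tool", "kwargs": {"series": [[0,[0,0,0],0],[0,[0,0,-0.3],0],[0,[0,0,-0.6],0],[0,[0,0.5,-1.0],0],[0,[0,1.4,-1.8],0]]}}

```text
time: 50.9
eef_pos: [574.2, 245.0, 159.6]
tool_rot: [-180.0, 0.3, 4.1]
wrist_force: [0.4, 0.4, 0.7]
opening: 0.7
```

```bash
python3 - <<'E'
from h import *
im,d,W,s=shot("wrist","w10");st()
cv2.imwrite('pics/w10z.png',cv2.resize(im[60:260,220:480,::-1],None,fx=3,fy=3,interpolation=cv2.INTER_CUBIC))
go(547,298,112,4)
E
```

```text
{'time': 50.95, 'q': [12.4, 24.46, 81.4, -0.2, 73.83, 8.49], 'eef_pos': [578.62, 239.38, 167.05], 'tool_rot': [179.86, -0.34, 3.96], 'wrist_force': [1.64, -3.06, 3.16], 'opening': 0.03}
shift [-0.695 -1.52   1.368] turn -0.007 dist 86.4
```

View pics/w10z.png

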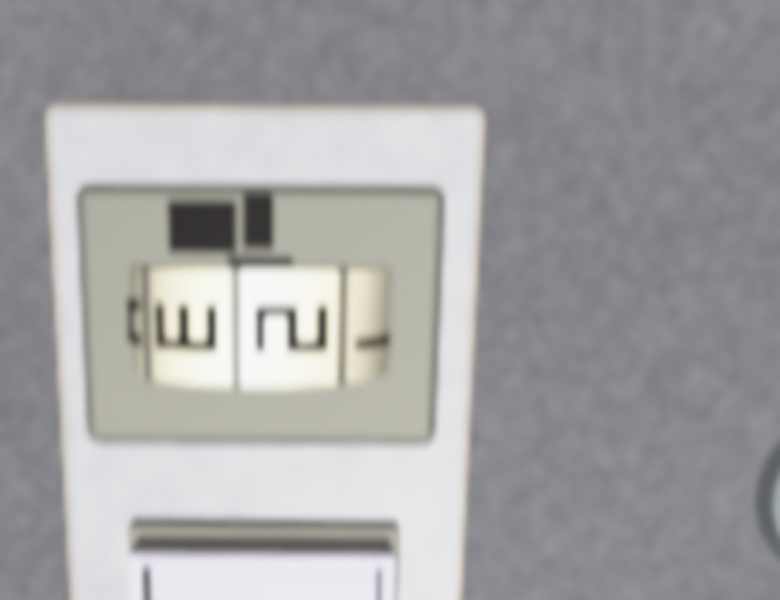

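The wheel now reads about 2.35 (digit 2 at column 290, pointer at 258 in the crop). The stroke works, so I repeat it.

{"fn": "servo_tool", "kwargs": {"series": [[0,[-0.6,-0.7,0],0],[0,[-0.7,-1.5,0.3],0],[0,[-0.7,-1.5,0.9],0],[0,[-0.7,-1.5,1.3],0],[0,[-0.7,-1.5,1.37],0]]}}

```text
time: 51.45
eef_pos: [542.6, 301.8, 104.4]
tool_rot: [180.0, 0.2, 4.0]
wrist_force: [-0.9, 1.1, 0.4]
opening: 0.7
```

{"fn": "servo_tool", "kwargs": {"series": [[0,[0,0,0],0],[0,[0,0,0],0],[0,[0,0,0],0],[0,[0,0,0],0],[0,[0,0,0],0]]}}

```text
time: 51.95
eef_pos: [544.6, 301.7, 106.4]
tool_rot: [-180.0, -0.0, 3.9]
wrist_force: [-0.8, 0.3, 0.3]
opening: 0.8
```

```bash
python3 - <<'E'
from h import *
st();go(546,298,89,4)
E
```

```text
{'time': 51.95, 'q': [18.73, 27.26, 85.99, 0.0, 66.7, 14.8], 'eef_pos': [544.6, 301.71, 106.43], 'tool_rot': [-179.98, -0.05, 3.93], 'wrist_force': [-0.84, 0.34, 0.3], 'opening': 0.79}
shift [0.028 0.095 0.436] turn -0.011 dist 17.9
```

{"fn": "servo_tool", "kwargs": {"series": [[0,[0.03,0.09,0.1],0],[0,[0.03,0.09,0.25],0],[0,[0.03,0.09,0.38],0],[0,[0.03,0.09,0.44],0],[0,[0.03,0.09,0.44],0]]}}

```text
time: 52.45
eef_pos: [545.5, 298.0, 87.9]
tool_rot: [180.0, 0.0, 3.9]
wrist_force: [-0.9, -1.2, 3.8]
opening: 0.1
```

{"fn": "servo_tool", "kwargs": {"series": [[0,[0.05,0,0],0],[0,[0.15,0,0],0],[0,[0.25,0,0],0],[0,[0.35,0,0],0],[0,[0.45,0,0],0]]}}

```text
time: 52.95
eef_pos: [564.5, 299.4, 88.6]
tool_rot: [180.0, -0.0, 3.9]
wrist_force: [-0.7, -2.3, 4.4]
opening: 0.5
```

{"fn": "servo_tool", "kwargs": {"series": [[0,[0.1,0,0],0],[0,[0.2,0,0],0],[0,[0.28,0,0],0],[0,[0.28,0,0],0],[0,[0.28,0,0],0]]}}

```text
time: 53.45
eef_pos: [575.8, 300.3, 88.4]
tool_rot: [-180.0, -0.1, 3.9]
wrist_force: [2.6, -1.9, 3.9]
opening: 0.6
```

{"fn": "servo_tool", "kwargs": {"series": [[0,[0,0,-0.3],0],[0,[0,0,-0.5],0],[0,[-0.3,0,-0.5],0],[0,[-0.6,0,-0.5],0],[0,[-0.73,0,-0.5],0]]}}

```text
time: 53.95
eef_pos: [544.3, 298.7, 108.7]
tool_rot: [-180.0, 0.1, 4.0]
wrist_force: [0.1, -0.1, 0.2]
opening: 0.4
```

```bash
python3 - <<'E'
from h import *
st();go(546,298,89,4)
E
```

```text
{'time': 53.95, 'q': [18.45, 27.03, 86.02, 0.05, 66.99, 14.45], 'eef_pos': [544.32, 298.71, 108.74], 'tool_rot': [-179.97, 0.05, 3.98], 'wrist_force': [0.1, -0.08, 0.18], 'opening': 0.41}
shift [0.041 0.021 0.493] turn -0.003 dist 19.8
```

{"fn": "servo_tool", "kwargs": {"series": [[0,[0.04,0.02,0.1],0],[0,[0.04,0.02,0.28],0],[0,[0.04,0.02,0.42],0],[0,[0.04,0.02,0.49],0],[0,[0.04,0.02,0.49],0]]}}

```text
time: 54.45
eef_pos: [547.5, 297.6, 88.2]
tool_rot: [-180.0, 0.0, 3.9]
wrist_force: [-1.4, -0.3, 3.8]
opening: 0.4
```

{"fn": "servo_tool", "kwargs": {"series": [[0,[0.05,0,0],0],[0,[0.15,0,0],0],[0,[0.25,0,0],0],[0,[0.35,0,0],0],[0,[0.45,0,0],0]]}}

```text
time: 54.95
eef_pos: [566.1, 298.8, 88.9]
tool_rot: [-180.0, -0.0, 3.9]
wrist_force: [-0.7, 1.4, 3.6]
opening: 0.2
```

{"fn": "servo_tool", "kwargs": {"series": [[0,[0.1,0,0],0],[0,[0.2,0,0],0],[0,[0.25,0,0],0],[0,[0.25,0,0],0],[0,[0.25,0,0],0]]}}

```text
time: 55.45
eef_pos: [576.1, 299.5, 88.8]
tool_rot: [-180.0, -0.1, 3.9]
wrist_force: [2.4, 0.2, 3.0]
opening: 0.5
```

{"fn": "servo_tool", "kwargs": {"series": [[0,[0,0,-0.3],0],[0,[0,0,-0.7],0],[0,[0,0.5,-1.2],0],[0,[-0.3,1.5,-1.8],0],[0,[-0.3,1.5,-1.8],0]]}}

```text
time: 55.95
eef_pos: [568.1, 235.8, 164.4]
tool_rot: [179.9, -0.2, 3.8]
wrist_force: [0.7, 0.3, 0.2]
opening: 0.6
```

```bash
python3 - <<'E'
from h import *
im,d,W,s=shot("wrist","w11");st()
cv2.imwrite('pics/w11z.png',cv2.resize(im[60:260,220:480,::-1],None,fx=3,fy=3,interpolation=cv2.INTER_CUBIC))
go(556,298,112,4)
E
```

```text
{'time': 56.0, 'q': [12.33, 23.67, 83.24, -0.0, 72.96, 8.52], 'eef_pos': [567.77, 237.45, 162.83], 'tool_rot': [-179.98, -0.13, 3.81], 'wrist_force': [-0.29, 0.86, 0.43], 'opening': 0.59}
shift [-0.196 -1.53   1.271] turn -0.031 dist 79.9
```

View pics/w11z.png

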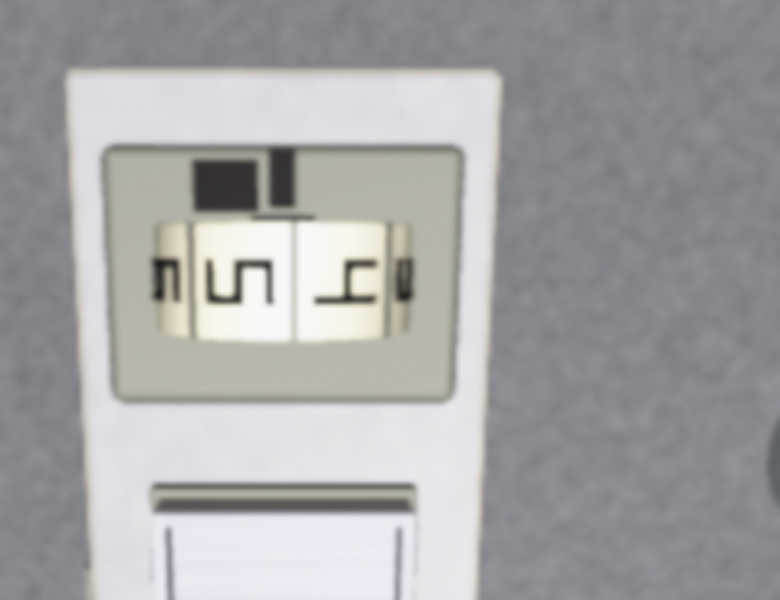

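It reads about 4.6: the 4|5 separator is at column 294, just past the pointer at 282, and the 5 is centred at 240. It needs about 0.31 rad more, or 10 mm of rim travel.

{"fn": "servo_tool", "kwargs": {"series": [[0,[-0.2,-0.7,0],0],[0,[-0.2,-1.5,0.3],0],[0,[-0.2,-1.53,0.9],0],[0,[-0.2,-1.53,1.25],0],[0,[-0.2,-1.53,1.25],0]]}}

```text
time: 56.5
eef_pos: [552.8, 299.1, 107.3]
tool_rot: [179.9, 0.4, 4.0]
wrist_force: [-0.4, 0.1, 0.0]
opening: 0.6
```

{"fn": "servo_tool", "kwargs": {"series": [[0,[0,0,0],0],[0,[0,0,0],0],[0,[0,0,0],0],[0,[0,0,0],0],[0,[0,0,0],0]]}}

```text
time: 57.0
eef_pos: [555.6, 299.2, 111.3]
tool_rot: [-180.0, -0.1, 3.9]
wrist_force: [-0.2, -1.3, 0.0]
opening: 0.1
```

```bash
python3 - <<'E'
from h import *
st();go(556,298,89,4)
E
```

```text
{'time': 57.0, 'q': [18.19, 27.79, 84.37, 0.0, 67.79, 14.26], 'eef_pos': [555.62, 299.19, 111.25], 'tool_rot': [-179.98, -0.05, 3.92], 'wrist_force': [-0.15, -1.3, 0.02], 'opening': 0.1}
shift [0.007 0.03  0.556] turn -0.013 dist 22.3
```

{"fn": "servo_tool", "kwargs": {"series": [[0,[0,0.03,0.2],0],[0,[0,0.03,0.38],0],[0,[0,0.03,0.5],0],[0,[0,0.03,0.55],0],[0,[0,0.03,0.55],0]]}}

```text
time: 57.5
eef_pos: [555.2, 297.9, 88.6]
tool_rot: [180.0, 0.0, 3.9]
wrist_force: [-1.1, -0.4, 4.0]
opening: 0.7
```

{"fn": "servo_tool", "kwargs": {"series": [[0,[0.06,0,0],0],[0,[0.12,0,0],0],[0,[0.19,0,0],0],[0,[0.26,0,0],0],[0,[0.26,0,0],0]]}}

```text
time: 58.0
eef_pos: [566.6, 298.8, 88.8]
tool_rot: [-180.0, -0.1, 3.9]
wrist_force: [1.0, -1.6, 4.8]
opening: 0.6
```

{"fn": "servo_tool", "kwargs": {"series": [[0,[0,0,-0.3],0],[0,[0,0,-0.7],0],[0,[0,0.5,-1.2],0],[0,[-0.1,1.5,-1.8],0],[0,[-0.1,1.5,-1.8],0]]}}

```text
time: 58.5
eef_pos: [567.9, 236.0, 164.5]
tool_rot: [180.0, -0.3, 3.8]
wrist_force: [0.7, -0.2, -0.7]
opening: 0.3
```

```bash
python3 - <<'E'
from h import *
im,d,W,s=shot("wrist","w12");st()
cv2.imwrite('pics/w12z.png',cv2.resize(im[60:260,220:480,::-1],None,fx=3,fy=3,interpolation=cv2.INTER_CUBIC))
go(556,298,112,4)
E
```

```text
{'time': 58.55, 'q': [12.34, 23.56, 83.4, 0.01, 72.83, 8.54], 'eef_pos': [567.05, 237.57, 162.88], 'tool_rot': [-179.96, -0.2, 3.8], 'wrist_force': [-0.66, 0.63, 0.24], 'opening': 0.72}
shift [-0.18  -1.525  1.272] turn -0.034 dist 79.8
```

View pics/w12z.png

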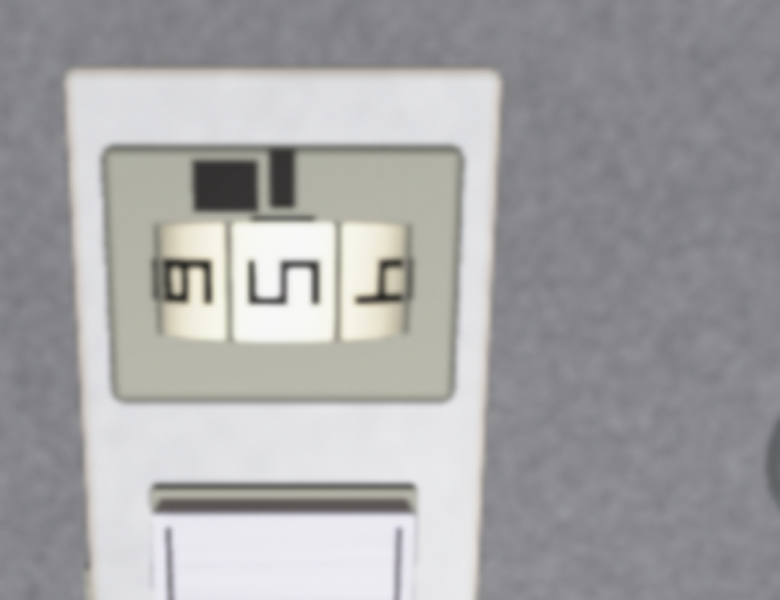

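The 5 is centred at the pointer: separators at 229 and 337 have their midpoint at 283, and the pointer is at 282. Now the drawer.

```bash
python3 - <<'E'
from h import *
go(375,-321,200,-87.8)
E
```

```text
shift [-5.712 13.615 -0.958] turn 15.266 dist 591.8
```

{"fn": "servo_tool", "kwargs": {"series": [[0,[-0.2,0.5,-0.5],1.4],[0,[-0.6,1.5,-1.0],2.8],[0,[-1.1,2.6,-1.0],4.2],[0,[-1.55,3.7,-1.0],5.6],[0,[-2.0,4.8,-1.0],7.0]]}}

```text
time: 59.05
eef_pos: [498.2, 41.5, 200.1]
tool_rot: [-180.0, 0.1, -38.3]
wrist_force: [0.9, -1.8, 0.5]
opening: 0.4
```

```bash
python3 - <<'E'
from h import *
st();go(375,-321,200,-87.8)
E
```

```text
{'time': 59.05, 'q': [-8.08, 10.48, 96.24, 0.05, 73.33, 30.22], 'eef_pos': [498.22, 41.5, 200.11], 'tool_rot': [-179.99, 0.07, -38.32], 'wrist_force': [0.93, -1.77, 0.54], 'opening': 0.44}
shift [ 3.202e+00  9.020e+00 -3.000e-03] turn 8.247 dist 382.9
```

{"fn": "servo_tool", "kwargs": {"series": [[0,[0.38,1.08,0],1.4],[0,[0.76,2.16,0],2.8],[0,[1.15,3.24,0],4.2],[0,[1.53,4.3,0],5.6],[0,[1.9,5.4,0],7.0]]}}

```text
time: 59.55
eef_pos: [425.5, -175.7, 200.2]
tool_rot: [-180.0, 0.1, -80.4]
wrist_force: [0.6, -0.6, -0.1]
opening: 0.5
```

```bash
python3 - <<'E'
from h import *
st();go(375,-321,200,-87.8)
E
```

```text
{'time': 59.55, 'q': [-36.41, 6.35, 101.19, 0.06, 72.5, 43.92], 'eef_pos': [425.54, -175.69, 200.16], 'tool_rot': [-179.99, 0.08, -80.35], 'wrist_force': [0.58, -0.65, -0.08], 'opening': 0.54}
shift [ 3.370e+00  1.855e+00 -1.000e-03] turn 1.241 dist 153.8
```

{"fn": "servo_tool", "kwargs": {"series": [[0,[1.05,0.6,0],0.6],[0,[2.1,1.2,0],1.24],[0,[3.1,1.75,0],1.24],[0,[3.2,1.8,0],1.24],[0,[3.2,1.8,0],1.24]]}}

```text
time: 60.05
eef_pos: [377.1, -313.9, 199.8]
tool_rot: [180.0, 0.1, -87.6]
wrist_force: [-0.6, 0.0, 0.9]
opening: 0.4
```

```bash
python3 - <<'E'
from h import *
im,d,W,s=shot("wrist","w13");st();go(380,-321,95,-87.8)
z=W[...,2];m=(z>95)&(z<125)&(W[...,0]<440)&(W[...,0]>395)&(abs(W[...,1]+320)<70)
p=W[m];print(len(p),np.percentile(p,[5,50,95],0).round(1))
E
```

```text
{'time': 60.1, 'q': [-52.76, 9.52, 97.46, 0.06, 73.14, 34.75], 'eef_pos': [377.4, -312.75, 199.9], 'tool_rot': [179.98, 0.13, -87.53], 'wrist_force': [0.54, 0.41, 0.25], 'opening': 0.3}
shift [ 0.215 -0.057  2.622] turn 0.046 dist 105.3
3240 [[ 409.7 -378.7  112.3]
 [ 416.8 -321.3  115.2]
 [ 435.4 -267.5  117. ]]
```

View pics/w13.png

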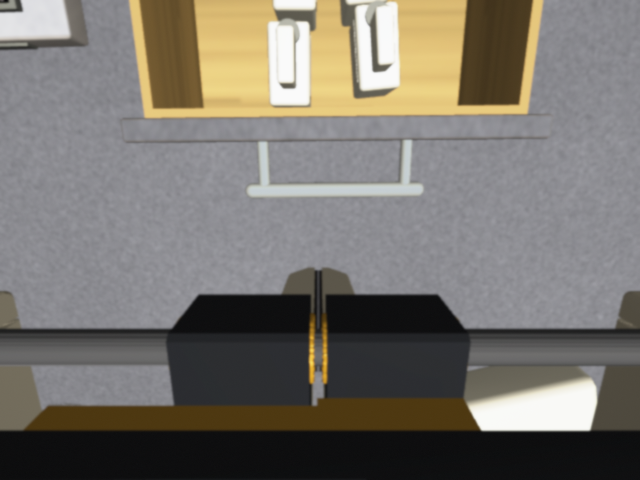

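The handle bar is at row 190, columns 248–422. cart_f (at (378,50) in the drawer) has shifted slightly, which looks like the announced knock. It is still upright inside. I lower in front of the bar.

{"fn": "servo_tool", "kwargs": {"series": [[0,[0.2,0,0.4],0.05],[0,[0.22,0,1.1],0.05],[0,[0.22,0,1.8],0.05],[0,[0.22,0,2.4],0.05],[0,[0.22,0,2.6],0.05]]}}

```text
time: 60.6
eef_pos: [377.4, -318.9, 94.3]
tool_rot: [179.9, 0.3, -87.6]
wrist_force: [0.3, 1.0, 0.6]
opening: 0.3
```

{"fn": "servo_tool", "kwargs": {"series": [[0,[0,0,0],0],[0,[0,-0.1,0],0],[0,[0,-0.2,0],0],[0,[0,-0.3,0],0],[0,[0,-0.4,0],0]]}}

```text
time: 61.1
eef_pos: [394.4, -322.4, 97.5]
tool_rot: [-179.9, -0.1, -87.8]
wrist_force: [0.1, 0.3, 0.2]
opening: 0.3
```

```bash
python3 - <<'E'
from h import *
im,d,W,s=shot("top","t6");st();go(566,-314,95,-87.8)
cv2.imwrite('pics/t6z.png',cv2.resize(im[90:390,420:640,::-1],None,fx=2,fy=2))
E
```

```text
{'time': 61.15, 'q': [-51.81, 17.41, 102.98, 0.02, 59.5, 35.97], 'eef_pos': [394.74, -322.42, 97.32], 'tool_rot': [-179.93, -0.07, -87.79], 'wrist_force': [0.23, -0.37, 0.63], 'opening': 0.21}
shift [-0.046 -4.286  0.064] turn 0.001 dist 171.5
```

View pics/t6z.png

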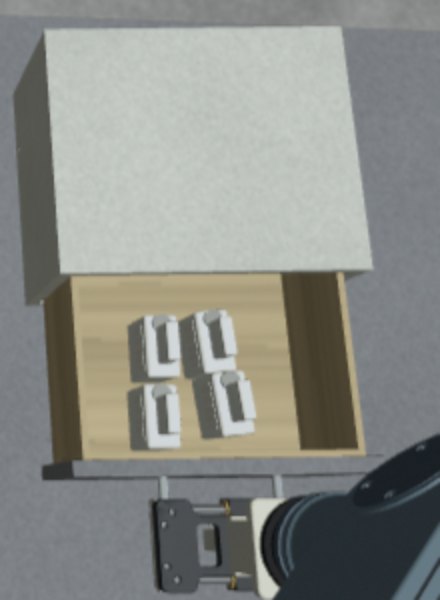

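All four cartridges stand upright (the two right-hand ones slightly turned), and the gripper is in front of the handle. Pushing gently.

{"fn": "servo_tool", "kwargs": {"series": [[0,[0,-0.1,0.05],0],[0,[0,-0.2,0.05],0],[0,[0,-0.35,0.05],0],[0,[0,-0.5,0.05],0],[0,[0,-0.65,0.05],0]]}}

```text
time: 61.65
eef_pos: [419.9, -320.7, 94.5]
tool_rot: [180.0, 0.0, -87.8]
wrist_force: [-1.6, 0.2, 0.3]
opening: 0.6
```

{"fn": "servo_tool", "kwargs": {"series": [[0,[0,-0.15,0],0],[0,[0,-0.3,0],0],[0,[0,-0.45,0],0],[0,[0,-0.6,0],0],[0,[0,-0.75,0],0]]}}

```text
time: 62.15
eef_pos: [450.0, -319.7, 94.6]
tool_rot: [180.0, 0.0, -87.8]
wrist_force: [-1.1, 1.5, 0.3]
opening: 0.6
```

{"fn": "servo_tool", "kwargs": {"series": [[0,[0,-0.15,0],0],[0,[0,-0.3,0],0],[0,[0,-0.45,0],0],[0,[0,-0.6,0],0],[0,[0,-0.75,0],0]]}}

```text
time: 62.65
eef_pos: [480.0, -318.6, 94.6]
tool_rot: [-180.0, 0.0, -87.8]
wrist_force: [-0.8, 0.4, 0.2]
opening: 0.0
```

{"fn": "servo_tool", "kwargs": {"series": [[0,[0,-0.15,0],0],[0,[0,-0.3,0],0],[0,[0,-0.45,0],0],[0,[0,-0.6,0],0],[0,[0,-0.75,0],0]]}}

```text
time: 63.15
eef_pos: [510.0, -317.5, 94.7]
tool_rot: [-180.0, 0.0, -87.8]
wrist_force: [-0.3, 1.6, 0.6]
opening: 0.2
```

{"fn": "servo_tool", "kwargs": {"series": [[0,[0,-0.15,0],0],[0,[0,-0.3,0],0],[0,[0,-0.45,0],0],[0,[0,-0.6,0],0],[0,[0,-0.75,0],0]]}}

```text
time: 63.65
eef_pos: [540.0, -316.3, 94.6]
tool_rot: [180.0, 0.0, -87.8]
wrist_force: [-1.1, 0.2, -0.0]
opening: 0.7
```

{"fn": "servo_tool", "kwargs": {"series": [[0,[0,-0.08,0],0],[0,[0,-0.16,0],0],[0,[0,-0.24,0],0],[0,[0,-0.32,0],0],[0,[0,-0.4,0],0]]}}

```text
time: 64.15
eef_pos: [555.6, -315.8, 94.7]
tool_rot: [-180.0, -0.0, -87.8]
wrist_force: [-1.3, 1.0, 1.0]
opening: 0.9
```

{"fn": "servo_tool", "kwargs": {"series": [[0,[0,-0.03,0],0],[0,[0,-0.06,0],0],[0,[0,-0.09,0],0],[0,[0,-0.12,0],0],[0,[0,-0.15,0],0]]}}

```text
time: 64.65
eef_pos: [561.5, -315.6, 94.7]
tool_rot: [-180.0, -0.0, -87.8]
wrist_force: [-0.4, 0.7, 0.7]
opening: 0.6
```

{"fn": "servo_tool", "kwargs": {"series": [[0,[0,-0.04,0],0],[0,[0,-0.08,0],0],[0,[0,-0.12,0],0],[0,[0,-0.16,0],0],[0,[0,-0.2,0],0]]}}

```text
time: 65.15
eef_pos: [563.8, -315.4, 94.7]
tool_rot: [179.3, 0.1, -87.8]
wrist_force: [-22.6, -1.5, 12.7]
opening: 0.1
```

{"fn": "servo_tool", "kwargs": {"series": [[0,[0,-0.03,0],0],[0,[0,-0.06,0],0],[0,[0,-0.09,0],0],[0,[0,-0.12,0],0],[0,[0,-0.15,0],0]]}}

```text
time: 65.65
eef_pos: [563.8, -315.3, 94.7]
tool_rot: [178.7, 0.2, -87.8]
wrist_force: [-40.9, -1.6, 22.2]
opening: 0.5
```

```bash
python3 - <<'E'
from h import *
st();im,d,W,s=shot("side","s7")
cv2.imwrite('pics/s7z.png',cv2.resize(im[60:240,290:510,::-1],None,fx=3.3,fy=3.3,interpolation=cv2.INTER_CUBIC))
E
```

```text
{'time': 65.65, 'q': [-38.69, 30.85, 81.71, -0.76, 68.55, 49.37], 'eef_pos': [563.8, -315.28, 94.71], 'tool_rot': [178.7, 0.2, -87.78], 'wrist_force': [-40.94, -1.62, 22.24], 'opening': 0.55}
```

View pics/s7z.png

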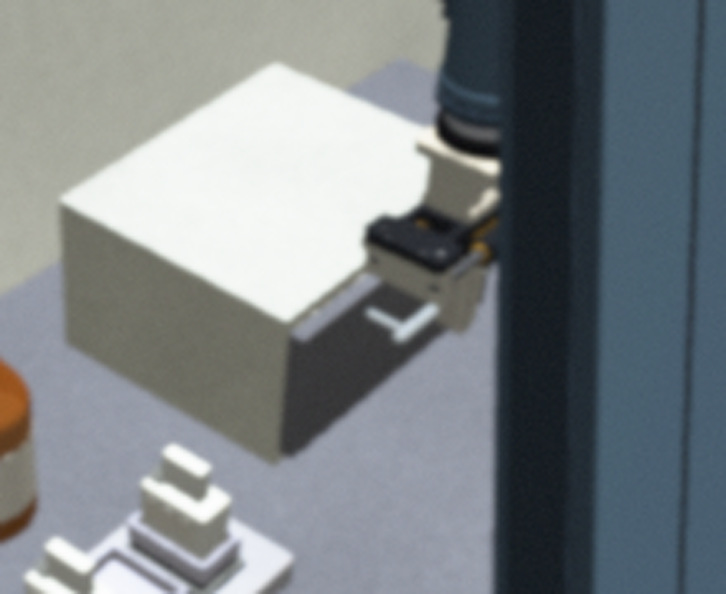

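The drawer is shut, but my last push ran on against the stop and the wrist read about 41 N. Backing off now.

{"fn": "servo_tool", "kwargs": {"series": [[0,[0,0.2,0],0],[0,[0,0.5,0],0],[0,[0,1.0,0],0],[0,[0,1.8,0],0],[0,[0,2.6,0],0]]}}

```text
time: 66.2
eef_pos: [471.2, -319.0, 94.6]
tool_rot: [-179.9, -0.0, -87.7]
wrist_force: [0.5, -0.2, -0.2]
opening: 0.6
```

{"fn": "servo_tool", "kwargs": {"series": [[0,[0,0.6,-0.6],0],[0,[0,1.2,-1.4],0],[0,[0,1.8,-2.2],0],[0,[0,2.0,-2.6],0],[0,[0,2.0,-2.6],0]]}}

```text
time: 66.7
eef_pos: [392.1, -323.7, 201.6]
tool_rot: [-179.8, -0.3, -87.9]
wrist_force: [0.5, -1.4, -0.1]
opening: 0.6
```

```bash
python3 - <<'E'
from h import *
st();shot("side","s8")
im,d,W,s=shot("top","t7")
z=W[...,2]
for nm,(u0,u1) in dict(D1=(358,368),D3=(296,307)).items(): print(nm,[(v,float(W[v,u0:u1,2].mean().round(1))) for v in range(258,275)])
m=(z>105)&(z<125)&(W[...,0]>520)&(W[...,0]<600)&(abs(W[...,1]+312)<60)
print(m.sum(),np.median(W[m],0) if m.any() else 0)
E
```

```text
{'time': 66.7, 'q': [-52.14, 11.0, 95.37, 0.02, 73.23, 35.72], 'eef_pos': [392.13, -323.68, 201.62], 'tool_rot': [-179.75, -0.31, -87.86], 'wrist_force': [0.45, -1.37, -0.11], 'opening': 0.58}
D1 [(258, 105.5), (259, 105.2), (260, 105.4), (261, 105.2), (262, 105.0), (263, 196.8), (264, 104.6), (265, 100.3), (266, 88.0), (267, 75.1), (268, 60.4), (269, 58.1), (270, 66.3), (271, 62.4), (272, 47.4), (273, 39.0), (274, 38.8)]
D3 [(258, 116.5), (259, 110.2), (260, 105.6), (261, 104.3), (262, 105.6), (263, 105.0), (264, 104.5), (265, 104.3), (266, 104.5), (267, 97.2), (268, 83.0), (269, 71.7), (270, 56.5), (271, 65.3), (272, 65.2), (273, 57.9), (274, 39.1)]
464 [ 581.12023049 -309.5431652   116.58171565]
```

View pics/t7.png

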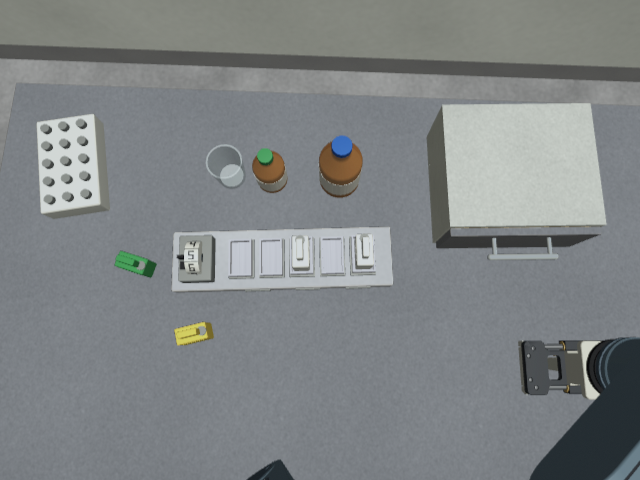

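View pics/s8.png

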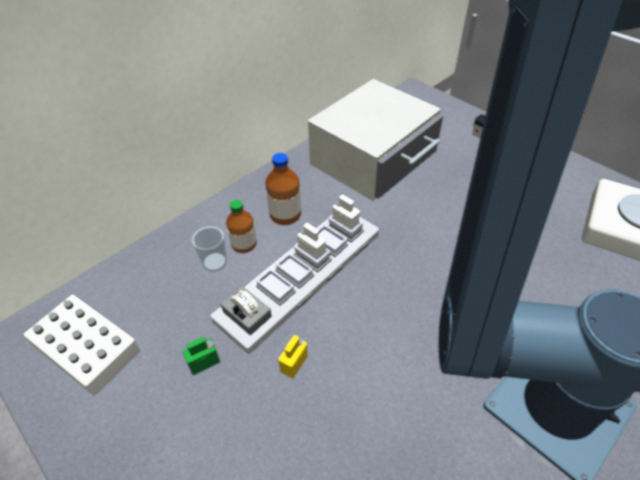

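The drawer is shut: the handle moved from x = 416 to 581. The wheel shows 5, the latched pair is still up, and the bottles and beaker haven't moved. The arm is clear of everything.

```bash
python3 -c "
from workcell import workorder
print(workorder.hand_in())"
```

```text
the job is handed in; nothing more can be done
None
```

The job is done and handed in at about 67 s of the 210 s allowed. One thing went wrong: my last push on the drawer handle ran on after it had reached its stop. The wrist read 40.9 N sideways and 22 N up (about 47 N in total), far below the 120 N wrist limit. The closed fingertips were pushing, not the arm or gripper body. I backed off straight away, but that reading is over the 40 N figure if fingertips count.

- **Tug test:** all five docks held a cartridge. Counting from the −y end:
  - Docks 1 and 3 are latched. I pulled them to at most 13.5 N and 10.6 N, and both cradles are still up about 8 mm with the dark band showing.
  - Docks 2, 4 and 5 came away and went into the drawer.
- **Bench cartridge:** cart_f is in the drawer with the other three. Two of the four shifted slightly afterwards, but all four were upright in the last look before I shut it.
- **Timer wheel:** 5 stands centred at the pointer, to within about a pixel.
- **Drawer:** shut last. The handle moved about 165 mm, and the final pictures show the front flush with the cabinet.
- **Bottles, beaker and look-alikes:** they look unmoved in the final pictures, and the arm is clear of everything.

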